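# Fetch the small plate from the back of the storage peg

### The job

The smallest weight plate hangs at the back of the stand's peg, behind the medium and the large one. Slide those two off and stand them both in the wire rack, hang the small plate on the grip trainer's loading peg, then hang the other two back on the stand's peg with the large one nearest the upright and the medium one in front of it. Do not let any plate drop or touch the bench top, and leave the shaker, the dumbbell and the tub where they are.

Things in the scene. Friction and masses are not known exactly. Their poses are not given: they have to be found in the camera images.
- plate_small: Black rubber change plate, a disc 112 mm across, 16 mm thick, with a 51 mm steel-lined bore; about 0.25 kg. Origin: bore centre, mid-thickness (rim top 56 mm above it on edge); own x = disc axis. Starts innermost on the stand's peg, 35 mm in front of the upright; always the smallest plate. In the wire rack its origin rests 67 mm above the bench.
- plate_medium: Black rubber change plate, a disc 136 mm across, 16 mm thick, with a 51 mm steel-lined bore; about 0.5 kg. Origin: bore centre, mid-thickness (rim top 68 mm above it on edge); own x = disc axis. Starts in the middle or outermost on the stand's peg (the large plate in the other place); plates hang 50 mm apart, centre to centre. In the wire rack its origin rests 82 mm above the bench.
- plate_large: Black rubber change plate, a disc 160 mm across, 16 mm thick, with a 51 mm steel-lined bore; about 0.75 kg. Origin: bore centre, mid-thickness (rim top 80 mm above it on edge); own x = disc axis. Starts in the middle or outermost on the stand's peg (the medium plate in the other place); plates hang 50 mm apart, centre to centre. In the wire rack its origin rests 96 mm above the bench.
- stand: Fixed grey stand: foot, 50 mm square upright 149 mm high, level steel peg 25 mm thick, 165 mm long, no lip. Origin on the bench below the upright's face; from there the peg runs along own -x (towards the robot), axis 130 mm up. A plate hangs with its origin 13 mm below the axis; raised 13 mm it clears the peg by 13 mm all round and slides off freely.
- rack: Fixed wire toast rack. Two 12 mm rails along own x at y = -40 and 40 mm, axes 20 mm up, carry six 6 mm wire hoops, tops 63 mm up, at own x = 0, -32 .. -160 mm (origin: bench, under the rearmost): five empty slots, 26 mm clear, at x = -16, -48 .. -144. A plate stands on edge in a slot at y = 0, its axis along x. Leave a slot or two free between plates for the fingers.
- trainer: Fixed plate-loaded grip trainer: base plate 10 mm thick, two chrome rods and two rubber cross grips (upper one 30 mm behind the origin, 237 mm high over all), fixed carriage with a level empty steel peg 25 mm thick, 120 mm long, no lip. Origin on the bench below the carriage's face; from there the peg runs along own -x (towards the robot), axis 130 mm up. Plates hang as on the stand.
- shaker: Bystander, not to be disturbed: grey shaker bottle with black lid, 96 mm across, 186 mm high. Origin at the centre of its underside.
- dumbbell: Bystander, not to be disturbed: small blue hexagonal dumbbell lying on the bench, 176 mm long along its own y, heads 69 mm wide and 60 mm high. Origin at the centre of its underside.
- tub: Bystander, not to be disturbed: white round tub with black lid, 86 mm across, 82 mm high. Origin at the centre of its underside.

How it is judged:
By the outcome, as a careful person would: the job done as asked, in the order asked, and still so for the second after the job is handed in, with the robot touching nothing.
It also fails if it takes over 144 s, if anything falls off the work surface, if the arm or the gripper's body presses on something with over 40 N, if the wrist force passes 120 N, or if a joint passes its speed limit or range.

### The arm

A 6-joint arm with a two-finger parallel gripper is mounted at the origin on the work surface. World frame = base frame: x ahead of the robot, y to its left, z up, the work surface at z = 0. Lengths are in m, angles in rad, forces in N, time in s.
With the tool pointing down it reaches from about 0.375 to 0.825 m from the base axis. Payload 5.5 kg.
Tool frame: the origin (TCP) lies on the centre line of the jaws, within the pads' length; the fingertips stand arm.tip_reach ahead of it and the grasp point (between the pads) lies 6 mm ahead of it (arm.tip_reach is the distance from the TCP to the fingertips, in m); z points along the fingers, y is the line along which they close (so a half turn about z gives the same grasp; the last joint's range is limited). The gripper opens to 85 mm and grips with 20 to 120 N. Pads are 22 mm wide; open, the fingers measure 114 mm over their backs; the gripper's body (76 mm by 85 mm) begins 54 mm behind the grasp point. The pads swing forward as they close: fully open they stand 13 mm farther back than shut.
Start: joints at [1.24, 0.314, -0.047, 1.21, 0, 1.571], TCP at [0.195, 0.567, 0.256] pointing down, gripper open.
Joint ranges: [-2.67, 2.67], [-0.69, 1.73], [-1.03, 1.25], [-2.08, 2.16], [-1.42, 1.45], [-3.14, 3.14]. Speed limits (rad/s): [2.39, 2.39, 3.01, 3.14, 3.14, 3.14].

### API

Orientations are given as a unit quaternion [x, y, z, w].
In Python, from bench import arm, vision gives the robot as it stands. The module is installed in compiled form; this text tells all that it offers.
- The arm moves only by the tool servo_tool, never from a script. Its argument "rows" is a list that holds one entry, the list of rows, each a list of 5 numbers: the opening, from 0 (shut) to 1 (fully open), then the shift along the tool's x, y, z in m, then the turn about the tool's z in degrees. In form: [[[fingers, dx, dy, dz, yaw], ...]]. A call has 1 to 10 rows; each row shifts and turns the commanded pose from where the row before left it, along the tool's axes as they then stand; what a row does not reach is not made up. A row lasts 1/12 s, in which the tool goes at most 41.7 mm and 7.16 degrees, less where a joint would pass 70% of its speed; a pose out of reach is approached as far as the arm can. A call with a gripper value outside its range is refused whole. The fingers move at their own pace and stop on an object; "force" is the grip in N (left out, the last holds). Time passes only in rows, so rows that do not move let the fingers close. It gives the time, the measured TCP pose, the force, the opening and the grip force at its end, in the units of the state.
- arm.read_state(): the state, without advancing time (a new reading comes with each control period).
- vision.get_image(name): name is "scene" or "top" or "wrist"; returns the picture (420x560x3 uint8, blue, green, red); there is no depth.
- vision.calibration(name): a dict with "vertical_fov" (degrees; the focal length in pixels is half the picture's height over the tangent of half this angle, whatever the lens; pixels are square), "cx", "cy" (the principal point, pixels), "world_from_camera" (4x4, takes a point from camera to world coordinates). Camera axes: x right, y down, z forward; pixel columns grow to the right and rows downward; lengths in m; the calibration is good to about 2 mm. A picture is of the moment at which its call begins: read the wrist's pose just before it. calibration takes no time and is no camera call; for the wrist camera it gives the pose at the moment of the call.
- arm.hand_in(): hands the job in; it is judged then, once.
The state is a dict: "time_s": time; "joint_pos": joint angles; "qvel": joint speeds; "tau": joint torques, N m; "tool_pos": TCP position; "orientation": TCP orientation; "ft_force": force on the tool from outside, world axes, zero at the start; "wrist_torque": the same for the moment, N m; "width": finger opening in m; "grasp_force": force on a finger pad.
Only numpy, scipy, OpenCV 4.12 (cv2) and the standard library are available. Lean on these libraries where they do the work, as an engineer would, in place of code of your own. Each camera call takes 0.05 s, during which the arm holds its last target. There are 200 camera calls.

## Working session

There is one attempt and no reset: what is moved stays moved. The work goes in short steps, Python scripts to look and compute and a tool call to move; the robot and the scene stay as the last step left them, time stands still between calls to the robot, and variables do not carry over. Pictures are saved under pics/ and viewed, at most 16 in all, crops included, and the job is handed in when it is done.

Besides the shell and the picture viewer there is one more tool, called after "Emit:" as name(argument=value, ...), one argument or row to a line, values as JSON. servo_tool: Moves the arm, as the interface text tells. Its arguments: {"type":"object","properties":{"rows":{"type":"array"},"force":{"type":"number"}},"required":["rows"]}

```bash
mkdir -p pics; cat > h.py <<'E'
import numpy as np, cv2
from bench import arm, vision
def snap(n,f):
    im=vision.get_image(n).copy(); cv2.imwrite('pics/'+f,im); return im
def cal(n):
    c=vision.calibration(n); f=210/np.tan(np.radians(c['vertical_fov'])/2); return f,c['cx'],c['cy'],np.array(c['world_from_camera'])
def pix(n,uv,z):
    f,cx,cy,T=cal(n); d=T[:3,:3]@np.array([(uv[0]-cx)/f,(uv[1]-cy)/f,1]); return T[:3,3]+d*(z-T[2,3])/d[2]
def proj(n,P):
    f,cx,cy,T=cal(n); p=np.linalg.inv(T)@np.r_[P,1]; return np.array([cx+f*p[0]/p[2],cy+f*p[1]/p[2]])
E
python3 - <<'E'
from h import *
a=snap('scene','s0.png');b=snap('top','t0.png')
for n in('scene','top'): print(cal(n))
s=arm.read_state();print(s,arm.tip_reach)
cv2.imwrite('pics/t0b.png',cv2.resize(b,(800,600)));cv2.imwrite('pics/s0b.png',cv2.resize(a,(800,600)))
E
```

```text
(np.float64(449.45403841326), 277.07551281701444, 203.45769478016157, array([[-0.72559201,  0.55444711, -0.40755937,  1.19482797],
       [ 0.68803951,  0.59390717, -0.41698429,  0.57668193],
       [ 0.0108567 , -0.58297742, -0.81241581,  1.21951035],
       [ 0.        ,  0.        ,  0.        ,  1.        ]]))
(np.float64(433.0920088818235), 285.50519426179665, 215.19748724285273, array([[-0.009699  , -0.98795829,  0.15441614,  0.39794045],
       [-0.99993255,  0.01056923,  0.00481564,  0.00683454],
       [-0.00638971, -0.15435902, -0.98799416,  1.60753175],
       [ 0.        ,  0.        ,  0.        ,  1.        ]]))
{'time_s': 0.1, 'joint_pos': array([ 1.23997882e+00,  3.14161798e-01, -4.79803600e-02,  1.21024656e+00,
       -1.09492901e-05,  1.57081390e+00]), 'qvel': array([-0.00041451, -0.00409623,  0.00047593, -0.00032363, -0.00069237,
        0.00127892]), 'tau': array([-1.89910832e-03, -5.40766561e+01,  3.40541410e+01,  1.11832854e-02,
       -3.86314980e-05, -1.47554766e-05]), 'tool_pos': array([0.19472933, 0.56698874, 0.25551633]), 'orientation': array([ 1.64664127e-01,  9.86349376e-01, -7.86232993e-04, -1.25691509e-04]), 'ft_force': array([-0.13943452, -0.50290839, -0.30065339]), 'wrist_torque': array([0.04578203, 0.02421407, 0.01208557]), 'grasp_force': 0.0, 'width': 0.08547939455449585} 0.025
```

View pics/t0b.png

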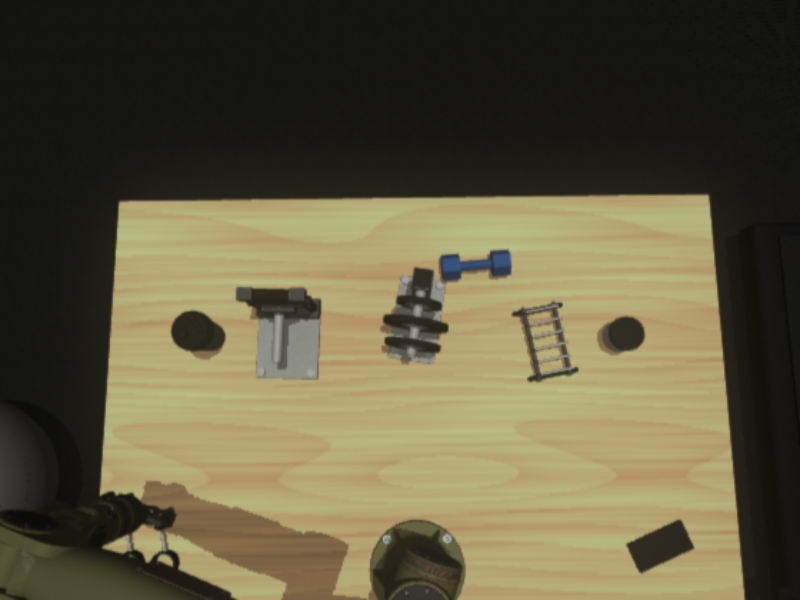

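View pics/s0b.png

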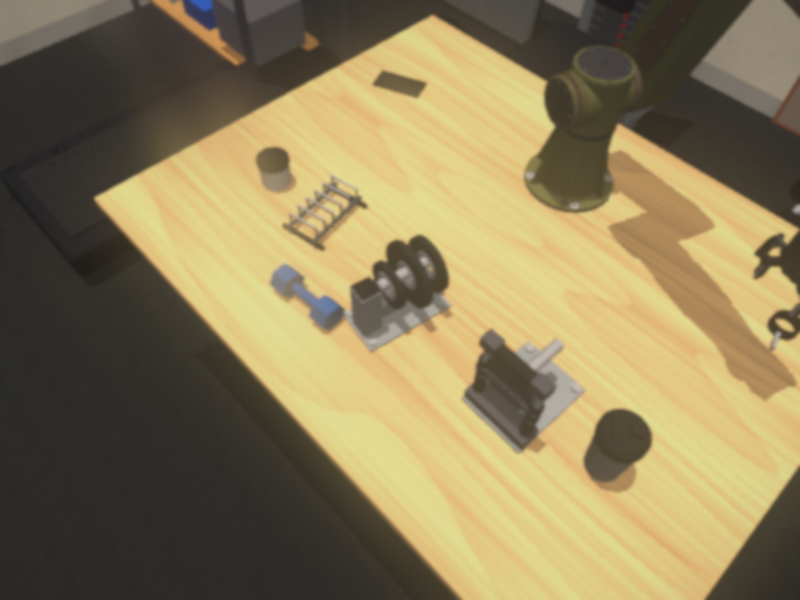

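The top view shows the small plate at the back, the large one in the middle and the medium one outermost, with the stand at about (415,320), the trainer at (280,335) and the rack at (547,340). I'll enlarge for measurement.

```bash
python3 - <<'E'
import cv2,numpy as np
b=cv2.imread('pics/t0.png')
def c(x,y,w,h): return cv2.resize(b[y:y+h,x:x+w],None,fx=5,fy=5,interpolation=cv2.INTER_CUBIC)
# stand x 262..342, rack x 352..412 ; trainer 162..232
im=np.hstack([c(262,182,56,76),c(352,202,60,76)[:,:300]])
im=np.hstack([c(162,192,66,80)[:, :330],c(264,182,50,80)[:, :250],c(356,202,44,80)[:, :220]])
im=cv2.convertScaleAbs(im,alpha=1.3,beta=25)
for x0,x1,u0,v0 in((0,330,162,192),(330,580,264,182),(580,800,356,202)):
  for k in range(0,80,10):
    cv2.putText(im,str(v0+k),(x0,k*5+4),0,.35,(0,0,255));cv2.line(im,(x0,k*5),(x1,k*5),(0,0,255),1) if k%20==0 else 0
  for u in range(-(-u0//10)*10,u0+(x1-x0)//5,10): cv2.putText(im,str(u),(x0+(u-u0)*5-8,398),0,.35,(255,0,0));cv2.line(im,(x0+(u-u0)*5,0),(x0+(u-u0)*5,385),(255,0,0),1) if u%20==0 else 0
cv2.imwrite('pics/c1.png',im);print(im.shape)
E
```

```text
(400, 800, 3)
```

View pics/c1.png

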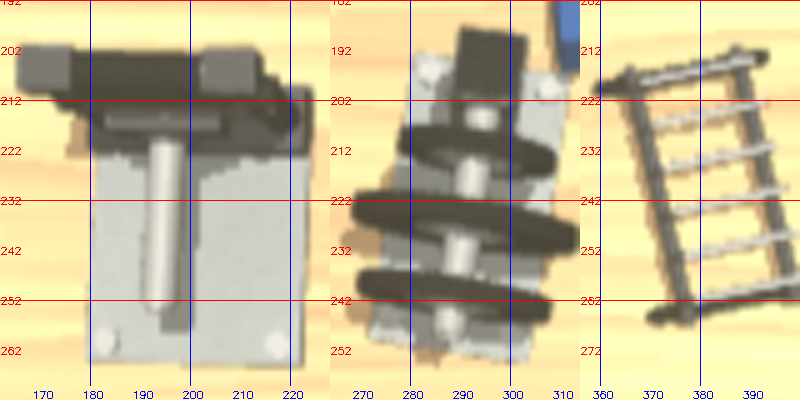

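```bash
python3 - <<'E'
from h import *
S=lambda X,Y:(264+(X-330)/5,182+Y/5)
T=lambda X,Y:(162+X/5,192+Y/5)
R=lambda X,Y:(356+(X-580)/5,202+Y/5)
def p(l,uv,z): print(l,pix('top',uv,z).round(4))
p('st tip',S(449,335),.1425);p('st root',S(482,108),.1425)
for c in((460,27),(527,38),(518,100),(453,92)): p('upr',S(*c),.149)
p('L l',S(352,210),.117);p('L r',S(580,240),.117)
p('M l',S(357,285),.117);p('M r',S(551,310),.117)
p('S l',S(398,140),.117);p('S r',S(556,160),.117)
p('tr tip',T(158,308),.1425);p('tr root',T(167,138),.1425)
p('foot fl',T(87,360),.01);p('foot fr',T(302,366),.01)
p('hoop0',R(687,71),.06);p('hoop4',R(738,247),.06);p('hoop2',R(715,158),.06)
p('railL0',R(630,85),.02);p('railL1',R(683,315),.02);p('railR0',R(740,52),.02)
for l,X,Y in(('shk',198/800*560,330/600*420),('tub',624*.7,334*.7)): p(l,(X,Y),.1)
E
```

```text
st tip [0.5111 0.0073 0.1425]
st root [ 0.6669 -0.017   0.1425]
upr [ 0.7226 -0.0025  0.149 ]
upr [ 0.7143 -0.0485  0.149 ]
upr [ 0.671  -0.0416  0.149 ]
upr [0.6771 0.0028 0.149 ]
L l [0.6006 0.0738 0.117 ]
L r [ 0.578  -0.0841  0.117 ]
M l [0.5483 0.0705 0.117 ]
M r [ 0.5296 -0.0631  0.117 ]
S l [0.6496 0.0415 0.117 ]
S r [ 0.6342 -0.0685  0.117 ]
tr tip [0.4988 0.326  0.1425]
tr root [0.615  0.3225 0.1425]
foot fl [0.4703 0.4063 0.01  ]
foot fr [0.4643 0.2481 0.01  ]
hoop0 [ 0.6326 -0.3173  0.06  ]
hoop4 [ 0.5053 -0.3483  0.06  ]
hoop2 [ 0.5692 -0.3347  0.06  ]
railL0 [ 0.6286 -0.2832  0.02  ]
railL1 [ 0.4591 -0.3152  0.02  ]
railR0 [ 0.6525 -0.3656  0.02  ]
shk [0.5829 0.5305 0.1   ]
tub [ 0.5622 -0.5135  0.1   ]
```

```bash
cat >> h.py <<'E'
def now():
    s=arm.read_state(); x,y=s['orientation'][:2]; 
    psi=np.arctan2(y*y-x*x,2*x*y)  # tool y heading
    return s['tool_pos'],np.degrees(psi),s
def plan(P,psi1,n,fi,start=None):
    "rows from the present pose (or start=(pos,psi)) to TCP P with tool y heading psi1 (deg)"
    p,psi=start or now()[:2]; P=np.array(P); c=np.array(p,float); rows=[]
    dps=(psi1-psi+180)%360-180; 
    for i in range(n):
        t=np.array(p)+(P-p)*(i+1)/n; a=np.radians(psi)
        ex=np.array([-np.sin(a),np.cos(a),0]); ey=np.array([np.cos(a),np.sin(a),0])
        d=t-c; r=[fi,round(d@ex,3),round(d@ey,3),round(-d[2],3),round(-((np.array(now()[1] if start is None else start[1])+dps*(i+1)/n)-psi),1)]
        rows.append(r); c=c+ex*r[1]+ey*r[2]-np.array([0,0,1])*r[3]; psi-=r[4]
    for k in range(0,n,10): print([[r if any(r[1:]) else r for r in rows[k:k+10]]])
    print('ends',c.round(4),round(psi,2)); return c,psi
E
python3 - <<'E'
from h import *
print(now()[:2])
plan((.40,-.02,.32),-8.1,20,.42)
E
```

```text
(array([0.19472933, 0.56698874, 0.25551633]), np.float64(71.04454692395727))
[[[0.42, np.float64(-0.019), np.float64(-0.024), np.float64(-0.003), np.float64(4.0)], [0.42, np.float64(-0.021), np.float64(-0.023), np.float64(-0.003), np.float64(3.9)], [0.42, np.float64(-0.023), np.float64(-0.022), np.float64(-0.004), np.float64(4.0)], [0.42, np.float64(-0.023), np.float64(-0.02), np.float64(-0.003), np.float64(3.9)], [0.42, np.float64(-0.026), np.float64(-0.018), np.float64(-0.003), np.float64(4.0)], [0.42, np.float64(-0.026), np.float64(-0.017), np.float64(-0.003), np.float64(3.9)], [0.42, np.float64(-0.027), np.float64(-0.014), np.float64(-0.004), np.float64(4.0)], [0.42, np.float64(-0.029), np.float64(-0.013), np.float64(-0.003), np.float64(4.0)], [0.42, np.float64(-0.029), np.float64(-0.011), np.float64(-0.003), np.float64(3.9)], [0.42, np.float64(-0.03), np.float64(-0.008), np.float64(-0.003), np.float64(4.0)]]]
[[[0.42, np.float64(-0.03), np.float64(-0.007), np.float64(-0.003), np.float64(3.9)], [0.42, np.float64(-0.031), np.float64(-0.004), np.float64(-0.004), np.float64(4.0)], [0.42, np.float64(-0.031), np.float64(-0.003), np.float64(-0.003), np.float64(3.9)], [0.42, np.float64(-0.031), np.float64(0.0), np.float64(-0.003), np.float64(4.0)], [0.42, np.float64(-0.031), np.float64(0.002), np.float64(-0.003), np.float64(4.0)], [0.42, np.float64(-0.031), np.float64(0.004), np.float64(-0.004), np.float64(3.9)], [0.42, np.float64(-0.03), np.float64(0.007), np.float64(-0.003), np.float64(4.0)], [0.42, np.float64(-0.03), np.float64(0.008), np.float64(-0.003), np.float64(3.9)], [0.42, np.float64(-0.03), np.float64(0.01), np.float64(-0.003), np.float64(4.0)], [0.42, np.float64(-0.028), np.float64(0.013), np.float64(-0.003), np.float64(3.9)]]]
ends [ 0.4004 -0.0198  0.3195] -8.06
```

Emit:
servo_tool(
  rows=[
    [[0.42, -0.019, -0.024, -0.003, 4], [0.42, -0.021, -0.023, -0.003, 4], [0.42, -0.023, -0.022, -0.003, 4], [0.42, -0.023, -0.02, -0.003, 4], [0.42, -0.026, -0.018, -0.003, 4], [0.42, -0.026, -0.017, -0.003, 4], [0.42, -0.027, -0.014, -0.003, 4], [0.42, -0.029, -0.013, -0.003, 4], [0.42, -0.029, -0.011, -0.003, 4], [0.42, -0.03, -0.008, -0.003, 4]],
  ],
)

```text
time_s: 0.93
tool_pos: [0.2967, 0.272, 0.2862]
orientation: [0.493, 0.87, -0.0, -0.0]
ft_force: [-0.1, 0.2, -0.1]
width: 0.0361
grasp_force: 0.0
```

Emit:
servo_tool(
  rows=[
    [[0.42, -0.03, -0.007, -0.003, 4], [0.42, -0.031, -0.004, -0.003, 4], [0.42, -0.031, -0.003, -0.003, 4], [0.42, -0.031, 0, -0.003, 4], [0.42, -0.031, 0.002, -0.003, 4], [0.42, -0.031, 0.004, -0.003, 4], [0.42, -0.03, 0.007, -0.003, 4], [0.42, -0.03, 0.008, -0.003, 4], [0.42, -0.03, 0.01, -0.003, 4], [0.42, -0.028, 0.013, -0.003, 3]],
  ],
)

```text
time_s: 1.77
tool_pos: [0.3962, -0.0224, 0.3163]
orientation: [0.756, 0.655, -0.0, -0.0]
ft_force: [0.9, -0.4, -0.1]
width: 0.036
grasp_force: 0.0
```

```bash
python3 - <<'E'
from h import *
p,a,s=now();print(p,a,s['joint_pos'].round(2),s['width'],s['time_s'])
print(cal('wrist'))
im=snap('wrist','w1.png')
c=cv2.resize(im,(800,600),interpolation=cv2.INTER_CUBIC);cv2.imwrite('pics/w1b.png',c)
E
```

```text
[ 0.3962137  -0.02244218  0.31631179] -8.162228129401326 [-0.06 -0.09 -0.37  1.29  0.    1.66] 0.03595325336718609 1.7667
(np.float64(365.46861359784754), 272.2541972880651, 206.7122416229262, array([[ 9.89748441e-01, -1.36562445e-01, -4.18177193e-02,
         4.07055777e-01],
       [-1.42818230e-01, -9.48375344e-01, -2.83173374e-01,
         5.01661049e-02],
       [-9.88045731e-04,  2.86242738e-01, -9.58156625e-01,
         4.34967848e-01],
       [ 0.00000000e+00,  0.00000000e+00,  0.00000000e+00,
         1.00000000e+00]]))
```

View pics/w1b.png

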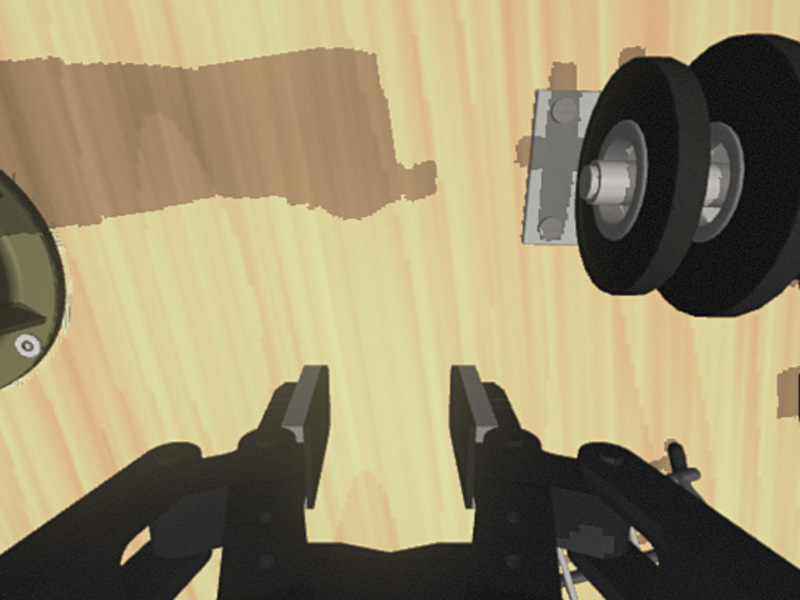

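The wrist view shows the medium plate in front on the peg, whose tip face is at about (588,182) of 800 (411.6,127.4 in the raw picture).

```bash
python3 - <<'E'
from h import *
print(pix('wrist',(411.6,127.4),.13))
plan((.539,.002,.245),-8.1,8,.42)
E
```

```text
[0.51903924 0.0053159  0.13      ]
[[[0.42, np.float64(0.006), np.float64(0.017), np.float64(0.009), np.float64(-0.0)], [0.42, np.float64(0.006), np.float64(0.017), np.float64(0.009), np.float64(-0.1)], [0.42, np.float64(0.006), np.float64(0.017), np.float64(0.009), np.float64(-0.0)], [0.42, np.float64(0.006), np.float64(0.016), np.float64(0.009), np.float64(-0.1)], [0.42, np.float64(0.006), np.float64(0.017), np.float64(0.009), np.float64(-0.0)], [0.42, np.float64(0.006), np.float64(0.017), np.float64(0.009), np.float64(-0.1)], [0.42, np.float64(0.006), np.float64(0.017), np.float64(0.009), np.float64(-0.0)], [0.42, np.float64(0.006), np.float64(0.017), np.float64(0.009), np.float64(-0.1)]]]
ends [0.5389 0.0015 0.2447] -8.07
```

Emit:
servo_tool(
  rows=[
    [[0.42, 0.006, 0.018, 0.009, 0], [0.42, 0.006, 0.018, 0.009, 0], [0.42, 0.006, 0.018, 0.009, 0], [0.42, 0.006, 0.018, 0.009, 0], [0.42, 0.006, 0.018, 0.009, 0], [0.42, 0.006, 0.018, 0.009, 0], [0.42, 0.006, 0.018, 0.009, 0], [0.42, 0.006, 0.018, 0.009, 0], [0.42, 0, 0, 0, 0]],
  ],
)

```text
time_s: 2.57
tool_pos: [0.5473, 0.0076, 0.2417]
orientation: [0.754, 0.657, -0.001, -0.001]
ft_force: [0.0, -0.5, 0.1]
width: 0.0356
grasp_force: 0.0
```

```bash
python3 - <<'E'
from h import *
p,a,s=now();print(p,a)
im=snap('wrist','w2.png')
for z in (.185,.197,.173,.13): print(z,[pix('wrist',(u,206),z).round(4).tolist() for u in (200,300)])
c=cv2.resize(im,(800,600),interpolation=cv2.INTER_CUBIC);cv2.imwrite('pics/w2b.png',c)
E
```

```text
[0.54732715 0.00762486 0.24169446] -7.9016012989224755
0.185 [[0.5128, 0.0333, 0.185], [0.5627, 0.0263, 0.185]]
0.197 [[0.5158, 0.0364, 0.197], [0.5623, 0.03, 0.197]]
0.173 [[0.5099, 0.0301, 0.173], [0.5631, 0.0227, 0.173]]
0.13 [[0.4992, 0.0187, 0.13], [0.5645, 0.0096, 0.13]]
```

View pics/w2b.png

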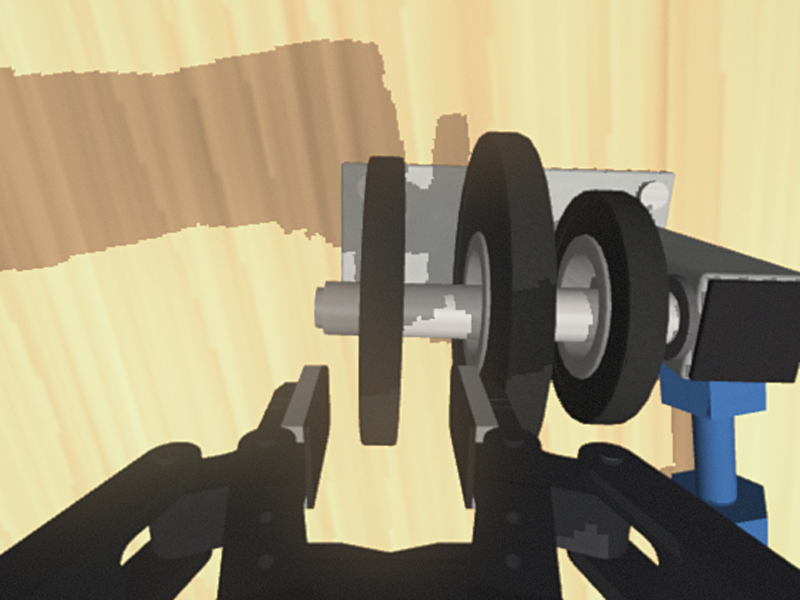

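The medium plate's rim is centred at (382,300) between the fingertips (327 and 452), slightly to the front, with the peg tip at (320,308). I correct by 5 mm and descend to grip.

Emit:
servo_tool(
  rows=[
    [[0.42, -0.003, -0.005, 0, 0], [0.42, 0, 0, 0.015, 0], [0.42, 0, 0, 0.017, 0], [0.42, 0, 0, 0.017, 0], [0.42, 0, 0, 0.017, 0], [0.42, 0, 0, 0, 0]],
  ],
)

```text
time_s: 3.12
tool_pos: [0.5371, 0.0043, 0.1759]
orientation: [0.754, 0.656, -0.002, -0.002]
ft_force: [-0.4, 0.3, -1.2]
width: 0.0359
grasp_force: 0.0
```

Emit:
servo_tool(
  rows=[
    [[0.1, 0, 0, 0, 0], [0.1, 0, 0, 0, 0], [0.1, 0, 0, 0, 0], [0.1, 0, 0, 0, 0], [0.1, 0, 0, 0, 0], [0.1, 0, 0, 0, 0]],
  ],
  force=70,
)

```text
time_s: 3.62
tool_pos: [0.5408, 0.0044, 0.1796]
orientation: [0.754, 0.656, 0.001, 0.001]
ft_force: [-2.8, -2.1, 7.2]
width: 0.0149
grasp_force: 71.4
```

```bash
python3 - <<'E'
from h import *
p,a,s=now();print(p,a)
im=snap('wrist','w3.png')
c=cv2.resize(im,(560,420));cv2.imwrite('pics/w3b.png',c)
E
```

```text
[0.54081673 0.00443667 0.17963851] -7.9560984403861355
```

View pics/w3b.png

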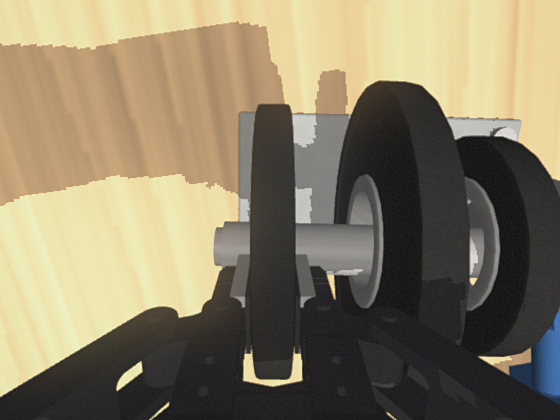

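Emit:
servo_tool(
  rows=[
    [[0.1, 0, 0, -0.004, 0], [0.1, 0, 0, -0.005, 0], [0.1, 0, 0, -0.004, 0], [0.1, 0, 0, 0, 0], [0.1, 0, 0, 0, 0]],
  ],
)

```text
time_s: 4.08
tool_pos: [0.5404, 0.0046, 0.1914]
orientation: [0.754, 0.656, 0.0, 0.0]
ft_force: [0.7, 0.9, -4.8]
width: 0.0146
grasp_force: 69.8
```

```bash
python3 - <<'E'
from h import *
p,a,s=now();print(p,a,s['ft_force'],s['wrist_torque'])
im=snap('wrist','w4.png')[190:330,190:400]
cv2.imwrite('pics/w4b.png',cv2.resize(im,None,fx=2.5,fy=2.5))
E
```

```text
[0.54038085 0.00460554 0.19135606] -7.95184315433909 [ 0.71030934  0.91694241 -4.75864297] [-0.05705634 -0.0008193   0.05292789]
```

View pics/w4b.png

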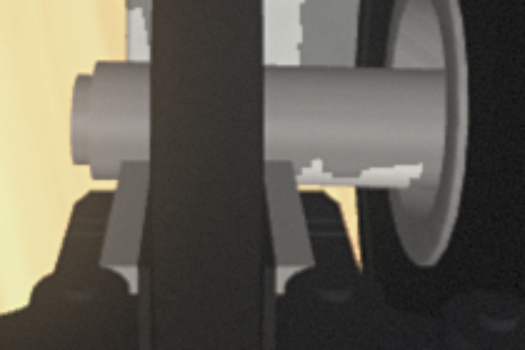

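Emit:
servo_tool(
  rows=[
    [[0.1, 0, -0.004, 0, 0], [0.1, 0, -0.01, 0, 0], [0.1, 0, -0.014, 0, 0], [0.1, 0, -0.014, 0, 0], [0.1, 0, -0.014, 0, 0], [0.1, 0, -0.014, 0, 0], [0.1, 0, -0.01, 0, 0], [0.1, 0, -0.004, 0, 0], [0.1, 0, 0, 0, 0]],
  ],
)

```text
time_s: 4.88
tool_pos: [0.4559, 0.0163, 0.1913]
orientation: [0.754, 0.656, -0.0, -0.0]
ft_force: [1.1, -0.4, -4.3]
width: 0.0145
grasp_force: 69.8
```

```bash
sed -i 's/    for k in range(0,n,10).*/    for k in range(0,n,10): print([[float(v) for v in r] for r in rows[k:k+10]])/' h.py; python3 - <<'E'
from h import *
p,a,s=now();print(p,a,s['ft_force'],s['wrist_torque'])
plan((.53,-.22,.325),13,14,.1)
E
```

```text
[0.45593311 0.01631326 0.19131289] -7.936750694228355 [ 1.13257947 -0.42319609 -4.32984373] [-0.02229501  0.00470084 -0.03125369]
[[0.1, -0.016, 0.008, -0.01, -1.5], [0.1, -0.016, 0.007, -0.009, -1.5], [0.1, -0.017, 0.006, -0.01, -1.5], [0.1, -0.016, 0.007, -0.009, -1.5], [0.1, -0.017, 0.006, -0.01, -1.5], [0.1, -0.017, 0.005, -0.009, -1.5], [0.1, -0.017, 0.005, -0.01, -1.5], [0.1, -0.017, 0.005, -0.009, -1.5], [0.1, -0.017, 0.004, -0.01, -1.5], [0.1, -0.017, 0.003, -0.009, -1.5]]
[[0.1, -0.018, 0.003, -0.01, -1.5], [0.1, -0.017, 0.003, -0.01, -1.4], [0.1, -0.018, 0.002, -0.009, -1.5], [0.1, -0.017, 0.002, -0.01, -1.5]]
ends [ 0.5297 -0.2199  0.3253] 12.96
```

Emit:
servo_tool(
  rows=[
    [[0.1, -0.006, 0.003, -0.01, -1.5], [0.1, -0.012, 0.006, -0.01, -1.5], [0.1, -0.017, 0.006, -0.01, -1.5], [0.1, -0.017, 0.006, -0.01, -1.5], [0.1, -0.018, 0.006, -0.01, -1.5], [0.1, -0.018, 0.006, -0.01, -1.5], [0.1, -0.018, 0.006, -0.01, -1.5], [0.1, -0.018, 0.006, -0.01, -1.5], [0.1, -0.018, 0.005, -0.01, -1.5], [0.1, -0.018, 0.004, -0.01, -1.5]],
  ],
)

```text
time_s: 5.72
tool_pos: [0.5107, -0.1458, 0.2917]
orientation: [0.662, 0.75, 0.0, 0.0]
ft_force: [1.0, 0.7, -4.0]
width: 0.015
grasp_force: 69.9
```

Emit:
servo_tool(
  rows=[
    [[0.1, -0.018, 0.004, -0.01, -1.5], [0.1, -0.018, 0.004, -0.01, -1.5], [0.1, -0.018, 0.003, -0.008, -1.5], [0.1, -0.016, 0.002, -0.005, -1.5], [0.1, -0.008, 0, 0, 0], [0.1, 0, 0, 0, 0], [0.1, 0, 0, 0, 0], [0.1, 0, 0, 0, 0]],
  ],
)

```text
time_s: 6.38
tool_pos: [0.5351, -0.2186, 0.3235]
orientation: [0.622, 0.783, 0.0, -0.001]
ft_force: [-0.5, 0.2, -4.6]
width: 0.0153
grasp_force: 69.8
```

```bash
python3 - <<'E'
from h import *
p,a,s=now();print(p,a)
im=snap('wrist','w5.png')
print([proj('wrist',q).round(0).tolist() for q in ((.6326,-.3173,.06),(.477,-.354,.06))])
cv2.imwrite('pics/w5b.png',cv2.resize(im,(800,600),interpolation=cv2.INTER_CUBIC))
E
```

```text
[ 0.53511828 -0.21856541  0.32354496] 13.041486448630215
[[335.0, 271.0], [197.0, 272.0]]
```

View pics/w5b.png

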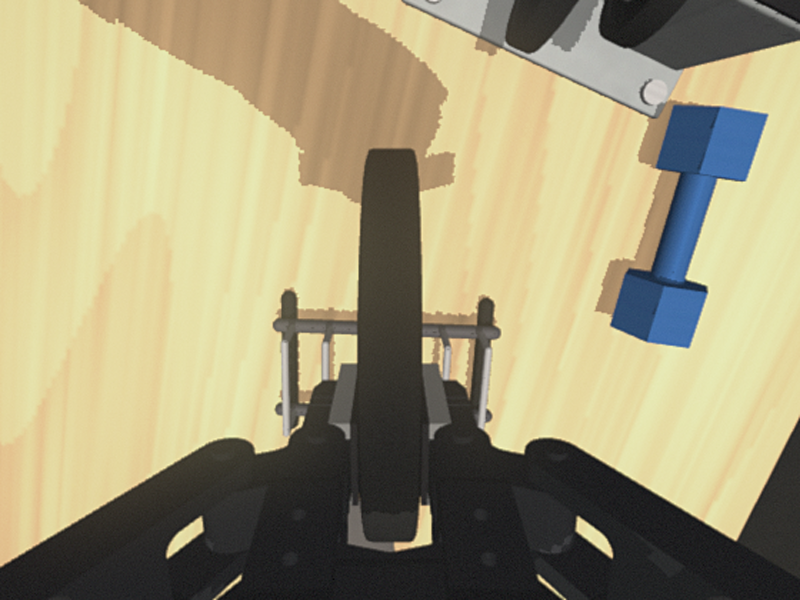

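The rack's near rail runs from (278,325) to (497,332), with the front hoop's foot near X=286 and the rear one's near X=489.

```bash
python3 - <<'E'
from h import *
k=.7
L={'f foot':(286,328,.022),'r foot':(489,332,.022),'i1':(326,330,.022),'i4':(448,332,.022),'farL':(281,409,.02),'farR':(487,415,.02)}
for n,(X,Y,z) in L.items(): print(n,pix('wrist',(X*k,Y*k),z).round(4))
a=pix('wrist',(286*k,328*k),.022);b=pix('wrist',(489*k,332*k),.022);d=b-a
print(np.linalg.norm(d),np.degrees(np.arctan2(d[1],d[0])))
t=np.arctan2(d[1],d[0]); c=b+.04*np.array([np.sin(t),-np.cos(t),0]); print('origin',c)
E
```

```text
f foot [ 0.4675 -0.3174  0.022 ]
r foot [ 0.6378 -0.2816  0.022 ]
i1 [ 0.5012 -0.3114  0.022 ]
i4 [ 0.6035 -0.2896  0.022 ]
farL [ 0.4761 -0.3959  0.02  ]
farR [ 0.6589 -0.3597  0.02  ]
0.1740268849643267 11.854816750066759
origin [ 0.64598524 -0.32076181  0.022     ]
```

```bash
python3 - <<'E'
from h import *
k=.7
a,b=[pix('wrist',(X*k,Y*k),.06) for X,Y in((286,385),(487,388))];d=b-a
print('hoops',a,b,np.linalg.norm(d),np.degrees(np.arctan2(d[1],d[0])))
for n,(X,Y) in {'nearF':(278,325),'nearR':(497,332),'farF':(280,409),'farR':(488,415)}.items(): print(n,pix('wrist',(X*k,Y*k),.02).round(4))
t=np.radians(12.5); u=np.array([np.cos(t),np.sin(t)]);v=np.array([-u[1],u[0]])
for n,P in {'hf':a,'hr':b}.items(): print(n,P[:2]@u,P[:2]@v)
for X,Y in((278,325),(497,332),(280,409),(488,415)):
  P=pix('wrist',(X*k,Y*k),.02)[:2]; print(P@u,P@v)
# top-camera hoops
for P in((.6326,-.3173),(.5053,-.3483),(.5692,-.3347)): print('top',P@u,P@v)
E
```

```text
hoops [ 0.48046349 -0.35015737  0.06      ] [ 0.63889087 -0.31611352  0.06      ] 0.1620438792765791 12.127644020311275
nearF [ 0.46  -0.317  0.02 ]
nearR [ 0.645  -0.2807  0.02  ]
farF [ 0.4752 -0.3961  0.02  ]
farR [ 0.6598 -0.3595  0.02  ]
hf 0.39328666053134653 -0.44584857236075787
hr 0.5553271178670014 -0.4469016618414498
0.3805205735520185 -0.4090814836230414
0.5690014752543143 -0.41365761827915437
0.37818314974115946 -0.489596255371943
0.566302499491941 -0.4937734093959168
top 0.5489285646015098 -0.44669842283639877
top 0.4179364548630611 -0.44941083620279615
top 0.483265348467583 -0.44996370183660983
```

```bash
python3 - <<'E'
from h import *
plan((.6218,-.3258,.228),11.5,8,.1)
E
```

```text
[[0.1, -0.016, 0.008, 0.012, 0.2], [0.1, -0.015, 0.007, 0.012, 0.2], [0.1, -0.016, 0.008, 0.012, 0.2], [0.1, -0.015, 0.007, 0.012, 0.2], [0.1, -0.015, 0.008, 0.012, 0.2], [0.1, -0.016, 0.008, 0.012, 0.2], [0.1, -0.015, 0.008, 0.012, 0.2], [0.1, -0.015, 0.008, 0.012, 0.2]]
ends [ 0.622  -0.3253  0.2277] 11.47
```

Emit:
servo_tool(
  rows=[
    [[0.1, -0.008, 0.004, 0.006, 0.2], [0.1, -0.015, 0.008, 0.012, 0.2], [0.1, -0.016, 0.008, 0.012, 0.2], [0.1, -0.015, 0.007, 0.012, 0.2], [0.1, -0.015, 0.008, 0.012, 0.2], [0.1, -0.016, 0.008, 0.012, 0.2], [0.1, -0.015, 0.008, 0.012, 0.2], [0.1, -0.015, 0.007, 0.012, 0.2], [0.1, -0.008, 0.004, 0.006, 0], [0.1, 0, 0, 0, 0]],
  ],
)

```text
time_s: 7.27
tool_pos: [0.6222, -0.3271, 0.2252]
orientation: [0.633, 0.774, -0.0, -0.001]
ft_force: [-0.1, 0.9, -5.3]
width: 0.0149
grasp_force: 70.0
```

Emit:
servo_tool(
  rows=[
    [[0.1, 0, 0, 0, 0], [0.1, 0, 0, 0, 0]],
  ],
)

```text
time_s: 7.43
tool_pos: [0.6221, -0.3258, 0.2288]
orientation: [0.633, 0.774, 0.0, -0.0]
ft_force: [-0.4, -0.6, -4.1]
width: 0.015
grasp_force: 70.0
```

```bash
python3 - <<'E'
from h import *
p,a,s=now();print(p,a)
im=snap('wrist','w6.png');snap('top','t6.png')
cv2.imwrite('pics/w6b.png',cv2.resize(im[100:380,60:434],(800,600),interpolation=cv2.INTER_CUBIC))
E
```

```text
[ 0.62212315 -0.32578691  0.22882436] 11.47167590790225
```

View pics/w6b.png

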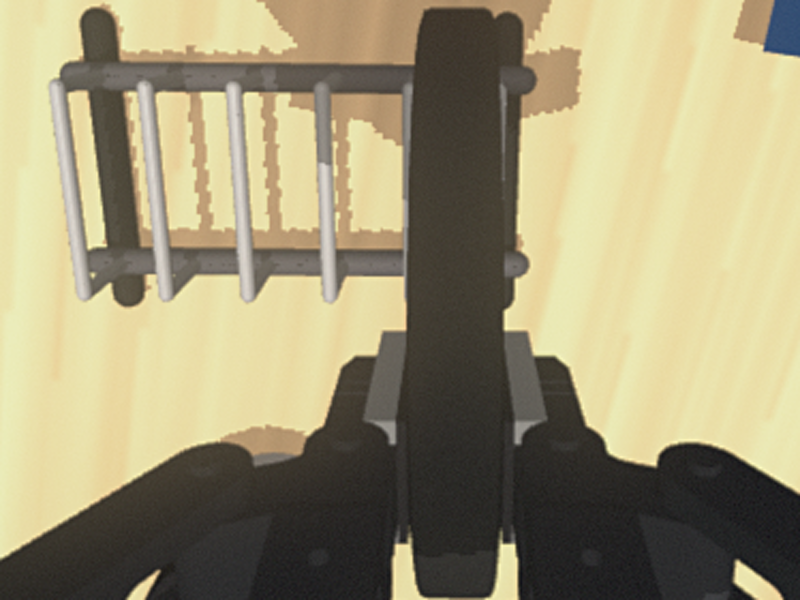

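```bash
python3 - <<'E'
from h import *
N=[pix('wrist',(60+X/2.139,100+86/2.143),.061)[:2] for X in(59,148,235,322,408)]
F=[pix('wrist',(60+X/2.139,100+Y/2.143),.061)[:2] for X,Y in((84,294),(166,294),(248,294),(331,294))]
N=np.array(N);F=np.array(F)
d=N[4]-N[0];print('near',np.linalg.norm(d),np.degrees(np.arctan2(d[1],d[0])))
d=F[3]-F[0];print('far',np.linalg.norm(d),np.degrees(np.arctan2(d[1],d[0])))
w=(N[:4]-F).mean(0);print('width',np.linalg.norm(w),'axis',np.degrees(np.arctan2(-w[0],w[1])))
for h in(11.5,12.5):
  t=np.radians(h);u=np.array([np.cos(t),np.sin(t)]);v=np.array([-u[1],u[0]])
  M=(N[:4]+F)/2; k=np.array([-160,-128,-96,-64])/1e3
  O=(M-np.outer(k,u)).mean(0); s=O-.016*u; p=now()[0][:2]
  print(h,'O',O,'slot1',s,'err along,lat',(s-p)@u,(s-p)@v, (M-p)@u)
E
```

```text
near 0.126869693088734 11.429803073958224
far 0.0971043549770463 11.426563675369884
width 0.08080793920640104 axis 10.43699047581473
11.5 O [ 0.63791055 -0.32148962] slot1 [ 0.62223175 -0.3246795 ] err along,lat 0.0001550997437539798 0.0011659662544369997 [-0.14406311 -0.11176961 -0.07983817 -0.04770872]
12.5 O [ 0.63750413 -0.31957759] slot1 [ 0.6218834  -0.32304062] err along,lat 0.00019004630326273594 0.0028385128263419537 [-0.14401977 -0.11173189 -0.07980601 -0.04768216]
```

Emit:
servo_tool(
  rows=[
    [[0.1, 0.001, 0, 0.008, 0], [0.1, 0, 0, 0.014, 0], [0.1, 0, 0, 0.014, 0], [0.1, 0, 0, 0.014, 0], [0.1, 0, 0, 0.014, 0], [0.1, 0, 0, 0.01, 0], [0.1, 0, 0, 0.006, 0], [0.1, 0, 0, 0, 0], [0.1, 0, 0, 0, 0]],
  ],
)

```text
time_s: 8.28
tool_pos: [0.6222, -0.3254, 0.1488]
orientation: [0.633, 0.774, 0.0, 0.0]
ft_force: [-0.3, -0.6, -5.0]
width: 0.0149
grasp_force: 69.9
```

Emit:
servo_tool(
  rows=[
    [[0.1, 0, 0, 0.002, 0], [0.1, 0, 0, 0.001, 0], [0.1, 0, 0, 0, 0], [0.1, 0, 0, 0, 0]],
  ],
)

```text
time_s: 8.62
tool_pos: [0.6227, -0.3258, 0.1465]
orientation: [0.633, 0.774, 0.0, 0.001]
ft_force: [-0.6, -0.6, 1.5]
width: 0.0148
grasp_force: 70.6
```

Emit:
servo_tool(
  rows=[
    [[0.4, 0, 0, 0, 0], [0.4, 0, 0, 0, 0], [0.4, 0, 0, 0, 0], [0.4, 0, 0, 0, 0], [0.42, 0, 0, -0.008, 0], [0.42, 0, 0, -0.02, 0], [0.42, 0, 0, -0.025, 0], [0.42, 0, 0, -0.03, 0], [0.42, 0, 0, -0.03, 0], [0.42, 0, 0, -0.02, 0]],
  ],
)

```text
time_s: 9.45
tool_pos: [0.6226, -0.3257, 0.2824]
orientation: [0.633, 0.774, 0.0, 0.002]
ft_force: [0.5, 0.1, -0.2]
width: 0.0358
grasp_force: 0.0
```

```bash
python3 - <<'E'
from h import *
snap('wrist','w7.png');p,a,s=now();print(p,a,s['width'])
q=plan((.49,-.09,.29),-8,13,.42)
plan((.584,-.004,.255),-8,6,.42,q)
E
```

```text
[ 0.62379769 -0.32633704  0.28633093] 11.449125174228723 0.0358373168117016
[[0.42, 0.02, -0.006, -0.0, 1.5], [0.42, 0.02, -0.007, -0.001, 1.5], [0.42, 0.019, -0.008, 0.0, 1.5], [0.42, 0.019, -0.008, -0.0, 1.5], [0.42, 0.019, -0.009, -0.0, 1.5], [0.42, 0.019, -0.009, -0.001, 1.5], [0.42, 0.019, -0.009, 0.0, 1.5], [0.42, 0.018, -0.01, -0.0, 1.5], [0.42, 0.018, -0.011, -0.001, 1.5], [0.42, 0.018, -0.01, 0.0, 1.5]]
[[0.42, 0.018, -0.012, -0.0, 1.5], [0.42, 0.017, -0.012, -0.0, 1.5], [0.42, 0.017, -0.012, -0.001, 1.4]]
ends [ 0.49   -0.0897  0.2903] -7.95
[[0.42, 0.016, 0.014, 0.006, 0.0], [0.42, 0.017, 0.013, 0.006, 0.0], [0.42, 0.016, 0.014, 0.006, 0.0], [0.42, 0.016, 0.013, 0.006, 0.0], [0.42, 0.017, 0.014, 0.005, 0.0], [0.42, 0.016, 0.013, 0.006, 0.0]]
ends [ 0.5838 -0.0038  0.2553] -7.95
```

View pics/w7.png

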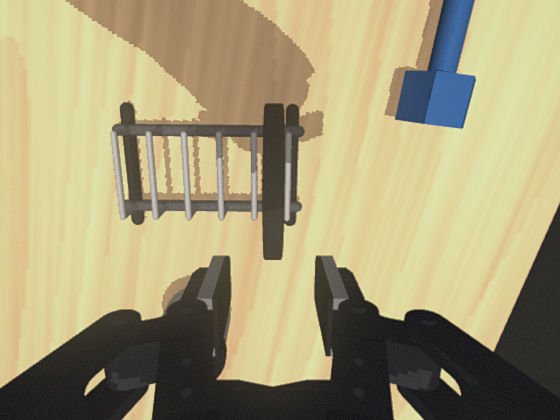

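The medium plate stands in the rack's rearmost slot at (273,180), upright, so I go back for the large one.

```bash
python3 - <<'E'
from h import *
plan((.592,-.0025,.285),-8,13,.42)
E
```

```text
[[0.42, 0.025, 0.003, 0.0, 1.5], [0.42, 0.025, 0.001, 0.0, 1.5], [0.42, 0.025, 0.002, 0.0, 1.5], [0.42, 0.025, 0.0, 0.0, 1.5], [0.42, 0.025, 0.0, 0.001, 1.5], [0.42, 0.025, -0.001, -0.0, 1.5], [0.42, 0.025, -0.001, -0.0, 1.5], [0.42, 0.025, -0.002, -0.0, 1.5], [0.42, 0.025, -0.003, -0.0, 1.5], [0.42, 0.025, -0.003, 0.0, 1.5]]
[[0.42, 0.024, -0.004, 0.0, 1.5], [0.42, 0.025, -0.005, 0.0, 1.5], [0.42, 0.024, -0.005, 0.0, 1.4]]
ends [ 0.5918 -0.0029  0.2853] -7.95
```

Emit:
servo_tool(
  rows=[
    [[0.42, 0.025, 0.003, 0, 1.5], [0.42, 0.025, 0.001, 0, 1.5], [0.42, 0.025, 0.002, 0, 1.5], [0.42, 0.025, 0, 0, 1.5], [0.42, 0.025, 0, 0, 1.5], [0.42, 0.025, -0.001, 0, 1.5], [0.42, 0.025, -0.001, 0, 1.5], [0.42, 0.025, -0.002, 0, 1.5], [0.42, 0.025, -0.003, 0, 1.5], [0.42, 0.025, -0.003, 0, 1.5]],
  ],
)

```text
time_s: 10.33
tool_pos: [0.5972, -0.0748, 0.2788]
orientation: [0.729, 0.684, 0.0, 0.0]
ft_force: [1.1, -0.2, 0.6]
width: 0.0363
grasp_force: 0.0
```

Emit:
servo_tool(
  rows=[
    [[0.42, 0.024, -0.004, 0, 1.5], [0.42, 0.025, -0.005, 0, 1.5], [0.42, 0.024, -0.005, 0, 1.5], [0.42, 0, 0, 0.03, 0], [0.42, 0, 0, 0, 0], [0.42, 0, 0, 0, 0]],
  ],
)

```text
time_s: 10.83
tool_pos: [0.5887, -0.0019, 0.2475]
orientation: [0.755, 0.656, -0.001, -0.001]
ft_force: [-0.1, -0.5, 0.2]
width: 0.0359
grasp_force: 0.0
```

```bash
python3 - <<'E'
from h import *
p,a,s=now();print(p,a)
im=snap('wrist','w8.png');cv2.imwrite('pics/w8b.png',im)
E
```

```text
[ 0.58872169 -0.00185647  0.24746106] -8.01723611019937
```

View pics/w8b.png

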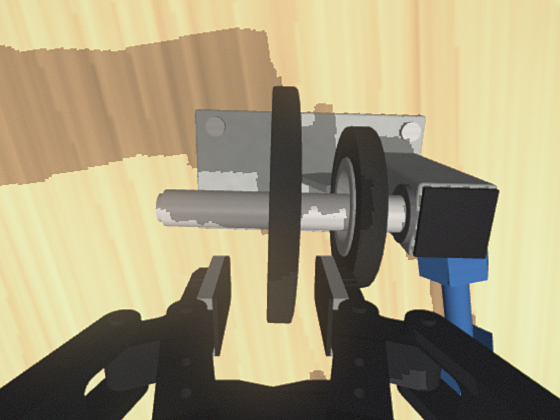

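The large plate sits at u=284 against the finger middle at 272, so about 5 mm further back; the small plate is behind it at (375,200) and the peg tip at (160,208).

```bash
python3 - <<'E'
from h import *
p,a,s=now(); t=np.radians(a);u=np.array([np.cos(t),np.sin(t)]);v=np.array([-u[1],u[0]])
for n,(X,Y,z) in {'tip':(160,208,.13),'mid':(240,209,.13),'Lrim':(284,250,.197),'Srim':(375,215,.173),'upr fl':(421,188,.149),'upr fr':(416,257,.149)}.items():
  P=pix('wrist',(X,Y),z)[:2];print(n,P.round(4),'along,lat',((P-p[:2])@u).round(4),((P-p[:2])@v).round(4))
E
```

```text
tip [0.5144 0.01  ] along,lat -0.0761 0.0016
mid [0.5681 0.0016] along,lat -0.0219 0.0008
Lrim [ 0.5956 -0.0034] along,lat 0.0061 -0.0003
Srim [6.48e-01 1.00e-04] along,lat 0.0575 0.0105
upr fl [0.6828 0.0048] along,lat 0.0913 0.0201
upr fr [ 0.6784 -0.0411] along,lat 0.0934 -0.026
```

Emit:
servo_tool(
  rows=[
    [[0.42, 0, 0.005, 0.01, 0], [0.42, 0, 0, 0.018, 0], [0.42, 0, 0, 0.018, 0], [0.42, 0, 0, 0.018, 0], [0.42, 0, 0, 0, 0], [0.1, 0, 0, 0, 0], [0.1, 0, 0, 0, 0], [0.1, 0, 0, 0, 0], [0.1, 0, 0, 0, 0], [0.1, 0, 0, 0, 0]],
  ],
  force=90,
)

```text
time_s: 11.72
tool_pos: [0.5954, -0.0031, 0.1853]
orientation: [0.755, 0.656, 0.0, 0.001]
ft_force: [-0.8, -2.8, 0.7]
width: 0.0152
grasp_force: 88.2
```

Emit:
servo_tool(
  rows=[
    [[0.1, 0, 0, -0.004, 0], [0.1, 0, 0, -0.005, 0], [0.1, 0, 0, -0.004, 0], [0.1, 0, 0, 0, 0], [0.1, 0, 0, 0, 0], [0.1, 0, 0, 0, 0]],
  ],
)

```text
time_s: 12.22
tool_pos: [0.5949, -0.0026, 0.1971]
orientation: [0.755, 0.656, -0.0, -0.0]
ft_force: [-0.6, -0.0, -7.7]
width: 0.0152
grasp_force: 88.0
```

Emit:
servo_tool(
  rows=[
    [[0.1, 0, -0.004, 0, 0], [0.1, 0, -0.01, 0, 0], [0.1, 0, -0.016, 0, 0], [0.1, 0, -0.016, 0, 0], [0.1, 0, -0.016, 0, 0], [0.1, 0, -0.016, 0, 0], [0.1, 0, -0.016, 0, 0], [0.1, 0, -0.014, 0, 0], [0.1, 0, -0.008, 0, 0], [0.1, 0, -0.003, 0, 0]],
  ],
)

```text
time_s: 13.05
tool_pos: [0.475, 0.0142, 0.1972]
orientation: [0.755, 0.656, -0.0, -0.0]
ft_force: [0.0, -0.1, -8.4]
width: 0.0151
grasp_force: 88.1
```

```bash
python3 - <<'E'
from h import *
p,a,s=now();print(p,a,s['ft_force'],s['wrist_torque'])
plan((.5281,-.3438,.262),11.4,20,.1)
E
```

```text
[0.47504948 0.01420075 0.19723789] -8.035198909883968 [ 0.03921193 -0.11994128 -8.40266809] [ 0.03270649 -0.03475028 -0.00727792]
[[0.1, -0.017, 0.005, -0.003, -1.0], [0.1, -0.018, 0.005, -0.003, -0.9], [0.1, -0.017, 0.005, -0.004, -1.0], [0.1, -0.018, 0.004, -0.003, -1.0], [0.1, -0.018, 0.004, -0.003, -1.0], [0.1, -0.017, 0.003, -0.003, -0.9], [0.1, -0.018, 0.004, -0.004, -1.0], [0.1, -0.018, 0.003, -0.003, -1.0], [0.1, -0.018, 0.002, -0.003, -0.9], [0.1, -0.018, 0.003, -0.003, -1.0]]
[[0.1, -0.018, 0.002, -0.004, -1.0], [0.1, -0.018, 0.002, -0.003, -1.0], [0.1, -0.018, 0.001, -0.003, -0.9], [0.1, -0.018, 0.002, -0.003, -1.0], [0.1, -0.018, 0.0, -0.004, -1.0], [0.1, -0.018, 0.001, -0.003, -0.9], [0.1, -0.018, 0.0, -0.003, -1.0], [0.1, -0.018, 0.0, -0.003, -1.0], [0.1, -0.018, 0.0, -0.004, -1.0], [0.1, -0.018, -0.001, -0.003, -0.9]]
ends [ 0.5277 -0.3436  0.2622] 11.36
```

Emit:
servo_tool(
  rows=[
    [[0.1, -0.008, 0.002, -0.003, -1], [0.1, -0.009, 0.003, -0.003, 0], [0.1, -0.018, 0.005, -0.003, -1], [0.1, -0.017, 0.005, -0.004, -1], [0.1, -0.018, 0.004, -0.003, -1], [0.1, -0.018, 0.004, -0.003, -1], [0.1, -0.017, 0.003, -0.003, -1], [0.1, -0.018, 0.004, -0.004, -1], [0.1, -0.018, 0.003, -0.003, -1], [0.1, -0.018, 0.002, -0.003, -1]],
  ],
)

```text
time_s: 13.88
tool_pos: [0.5019, -0.149, 0.2297]
orientation: [0.701, 0.713, 0.0, 0.001]
ft_force: [0.7, 0.3, -7.8]
width: 0.015
grasp_force: 88.4
```

Emit:
servo_tool(
  rows=[
    [[0.1, -0.018, 0.003, -0.003, -1], [0.1, -0.018, 0.002, -0.004, -1], [0.1, -0.018, 0.002, -0.003, -1], [0.1, -0.018, 0.001, -0.003, -1], [0.1, -0.018, 0.002, -0.003, -1], [0.1, -0.018, 0, -0.004, -1], [0.1, -0.018, 0.001, -0.003, -1], [0.1, -0.018, 0, -0.003, -1], [0.1, -0.018, 0, -0.003, -1], [0.1, -0.018, 0, -0.003, -0.5]],
  ],
)

```text
time_s: 14.72
tool_pos: [0.5293, -0.3276, 0.2612]
orientation: [0.64, 0.768, -0.0, 0.0]
ft_force: [0.3, 0.4, -7.3]
width: 0.015
grasp_force: 88.3
```

Emit:
servo_tool(
  rows=[
    [[0.1, -0.012, 0, 0, 0], [0.1, -0.006, -0.001, 0, 0], [0.1, 0, 0, 0.01, 0], [0.1, 0, 0, 0.01, 0], [0.1, 0, 0, 0, 0], [0.1, 0, 0, 0, 0], [0.1, 0, 0, 0, 0]],
  ],
)

```text
time_s: 15.3
tool_pos: [0.5311, -0.3425, 0.2409]
orientation: [0.639, 0.769, 0.0, -0.001]
ft_force: [0.5, 0.0, -7.2]
width: 0.0151
grasp_force: 88.1
```

```bash
python3 - <<'E'
from h import *
p,a,s=now();print(p,a,s['ft_force'],s['time_s'])
t=np.radians(11.4);u=np.array([np.cos(t),np.sin(t)]);v=np.array([-u[1],u[0]])
d=np.array([.5281,-.3438])-p[:2];print(d@u,d@v)
im=snap('wrist','w9.png');cv2.imwrite('pics/w9b.png',cv2.resize(im[80:360,80:454],(800,600),interpolation=cv2.INTER_CUBIC))
E
```

```text
[ 0.53112299 -0.34251755  0.24092539] 10.497209886173785 [ 0.45892556  0.01444184 -7.15842413] 15.3
-0.0032168340307656214 -0.0006596302465008883
```

View pics/w9b.png

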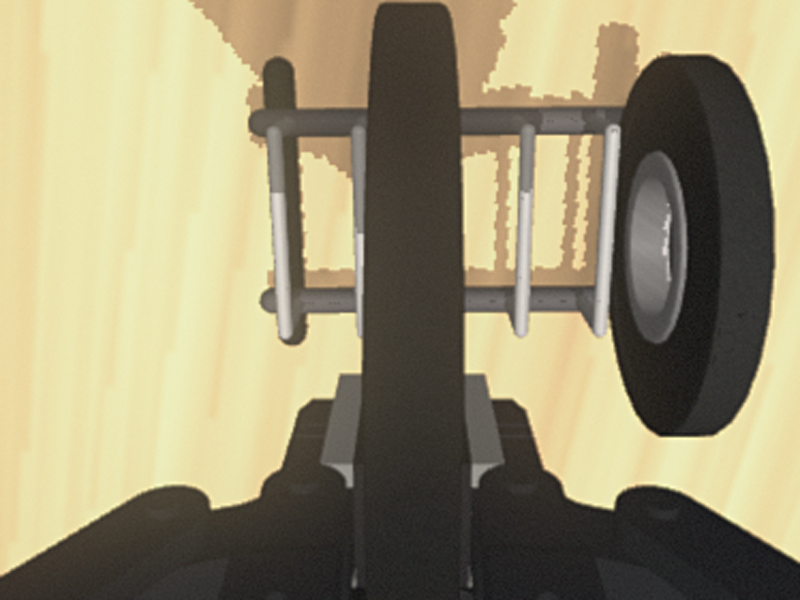

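The large plate is over the second slot from the front, whose hoops are at X≈359 and 444 against a tool centre of 411. That means a 3 mm shift forward and a 1° turn.

Emit:
servo_tool(
  rows=[
    [[0.1, -0.001, -0.003, 0, -1], [0.1, 0, 0, 0.01, 0], [0.1, 0, 0, 0.014, 0], [0.1, 0, 0, 0.014, 0], [0.1, 0, 0, 0.014, 0], [0.1, 0, 0, 0.012, 0], [0.1, 0, 0, 0.006, 0], [0.1, 0, 0, 0.002, 0], [0.1, 0, 0, 0, 0], [0.1, 0, 0, 0, 0]],
  ],
)

```text
time_s: 16.18
tool_pos: [0.529, -0.3453, 0.1699]
orientation: [0.633, 0.774, 0.0, 0.001]
ft_force: [0.7, -1.1, -7.2]
width: 0.0151
grasp_force: 88.1
```

Emit:
servo_tool(
  rows=[
    [[0.1, 0, 0, 0.002, 0], [0.1, 0, 0, 0.001, 0], [0.1, 0, 0, 0, 0], [0.1, 0, 0, 0, 0]],
  ],
)

```text
time_s: 16.52
tool_pos: [0.5287, -0.3451, 0.1666]
orientation: [0.633, 0.774, 0.0, 0.0]
ft_force: [-0.1, -0.4, -8.5]
width: 0.0148
grasp_force: 88.3
```

Emit:
servo_tool(
  rows=[
    [[0.1, 0, 0, 0.002, 0], [0.1, 0, 0, 0, 0], [0.1, 0, 0, 0, 0]],
  ],
)

```text
time_s: 16.77
tool_pos: [0.5286, -0.345, 0.1642]
orientation: [0.633, 0.774, -0.0, -0.0]
ft_force: [0.2, -1.1, -8.7]
width: 0.0147
grasp_force: 88.5
```

Emit:
servo_tool(
  rows=[
    [[0.1, 0, 0, 0.001, 0], [0.1, 0, 0, 0, 0], [0.1, 0, 0, 0, 0]],
  ],
)

```text
time_s: 17.02
tool_pos: [0.5287, -0.345, 0.164]
orientation: [0.633, 0.774, 0.0, 0.0]
ft_force: [-1.4, 2.4, -1.0]
width: 0.0154
grasp_force: 89.4
```

Emit:
servo_tool(
  rows=[
    [[0.4, 0, 0, 0, 0], [0.4, 0, 0, 0, 0], [0.4, 0, 0, 0, 0], [0.4, 0, 0, 0, 0], [0.4, 0, 0, -0.008, 0], [0.4, 0, 0, -0.02, 0], [0.4, 0, 0, -0.03, 0], [0.4, 0, 0, -0.035, 0], [0.4, 0, 0, -0.035, 0], [0.4, 0, 0, 0, 0]],
  ],
)

```text
time_s: 17.85
tool_pos: [0.5312, -0.3467, 0.3001]
orientation: [0.633, 0.774, 0.001, 0.006]
ft_force: [1.4, -0.6, 0.1]
width: 0.0343
grasp_force: 0.0
```

```bash
python3 - <<'E'
from h import *
snap('wrist','w10.png');p,a,s=now();print(p,a,s['width'])
plan((.644,-.0117,.255),-8.1,14,.35)
E
```

```text
[ 0.53063671 -0.34640891  0.29684571] 11.444713838561846 0.03429330845932346
[[0.35, 0.022, 0.013, 0.003, 1.4], [0.35, 0.022, 0.012, 0.003, 1.4], [0.35, 0.022, 0.011, 0.003, 1.4], [0.35, 0.023, 0.011, 0.003, 1.4], [0.35, 0.023, 0.011, 0.003, 1.4], [0.35, 0.023, 0.01, 0.003, 1.4], [0.35, 0.024, 0.009, 0.003, 1.4], [0.35, 0.023, 0.009, 0.003, 1.4], [0.35, 0.024, 0.008, 0.003, 1.4], [0.35, 0.024, 0.008, 0.003, 1.4]]
[[0.35, 0.025, 0.007, 0.003, 1.4], [0.35, 0.024, 0.006, 0.003, 1.4], [0.35, 0.025, 0.006, 0.003, 1.3], [0.35, 0.024, 0.005, 0.003, 1.4]]
ends [ 0.6436 -0.0119  0.2548] -8.06
```

Emit:
servo_tool(
  rows=[
    [[0.35, 0.022, 0.013, 0.003, 1.4], [0.35, 0.022, 0.012, 0.003, 1.4], [0.35, 0.022, 0.011, 0.003, 1.4], [0.35, 0.023, 0.011, 0.003, 1.4], [0.35, 0.023, 0.011, 0.003, 1.4], [0.35, 0.023, 0.01, 0.003, 1.4], [0.35, 0.024, 0.009, 0.003, 1.4], [0.35, 0.023, 0.009, 0.003, 1.4], [0.35, 0.024, 0.008, 0.003, 1.4], [0.35, 0.024, 0.008, 0.003, 1.4]],
  ],
)

```text
time_s: 18.73
tool_pos: [0.6096, -0.105, 0.2607]
orientation: [0.723, 0.691, -0.0, -0.0]
ft_force: [1.1, 0.8, 0.2]
width: 0.0298
grasp_force: 0.0
```

Emit:
servo_tool(
  rows=[
    [[0.35, 0.025, 0.007, 0.003, 1.4], [0.35, 0.024, 0.006, 0.003, 1.4], [0.35, 0.025, 0.006, 0.003, 1.3], [0.35, 0.024, 0.005, 0.003, 1.4], [0.35, 0, 0, 0, 0], [0.35, 0, 0, 0, 0], [0.35, 0, 0, 0, 0]],
  ],
)

```text
time_s: 19.32
tool_pos: [0.6412, -0.0107, 0.2489]
orientation: [0.755, 0.656, -0.0, -0.0]
ft_force: [0.6, -0.8, -0.5]
width: 0.0298
grasp_force: 0.0
```

```bash
python3 - <<'E'
from h import *
p,a,s=now();print(p,a,s['time_s'])
im=snap('wrist','w11.png')
# dark band along rim near v=235..260: column profile
g=im[:, :, 1].astype(int)
for v in(200,220,240,250): 
    r=g[v,225:330]; print(v,[int(x) for x in r[::3]])
cv2.imwrite('pics/w11b.png',np.vstack([np.hstack([cv2.resize(cv2.imread('pics/w10.png'),(400,300)),cv2.resize(snap('scene','s11.png'),(400,300))]),cv2.resize(im[140:290,150:550],(800,300))]))
E
```

```text
[ 0.64116401 -0.01068912  0.24890634] -8.02398705835607 19.3167
200 [136, 135, 135, 130, 132, 133, 133, 130, 135, 132, 131, 129, 129, 121, 58, 56, 54, 54, 57, 52, 58, 51, 54, 129, 126, 127, 126, 127, 125, 128, 125, 126, 118, 68, 72]
220 [134, 133, 132, 134, 132, 133, 133, 132, 132, 131, 132, 133, 135, 99, 61, 62, 60, 57, 61, 59, 61, 57, 55, 201, 196, 197, 199, 199, 200, 199, 199, 186, 118, 75, 108]
240 [210, 219, 219, 218, 219, 218, 220, 221, 218, 213, 211, 207, 209, 90, 67, 68, 66, 66, 65, 66, 63, 64, 140, 224, 222, 225, 222, 225, 228, 226, 222, 207, 143, 74, 109]
250 [215, 215, 219, 218, 217, 219, 219, 220, 223, 216, 212, 210, 209, 81, 69, 66, 67, 66, 72, 72, 71, 73, 169, 224, 223, 224, 225, 224, 229, 226, 223, 224, 224, 226, 120]
```

View pics/w11b.png

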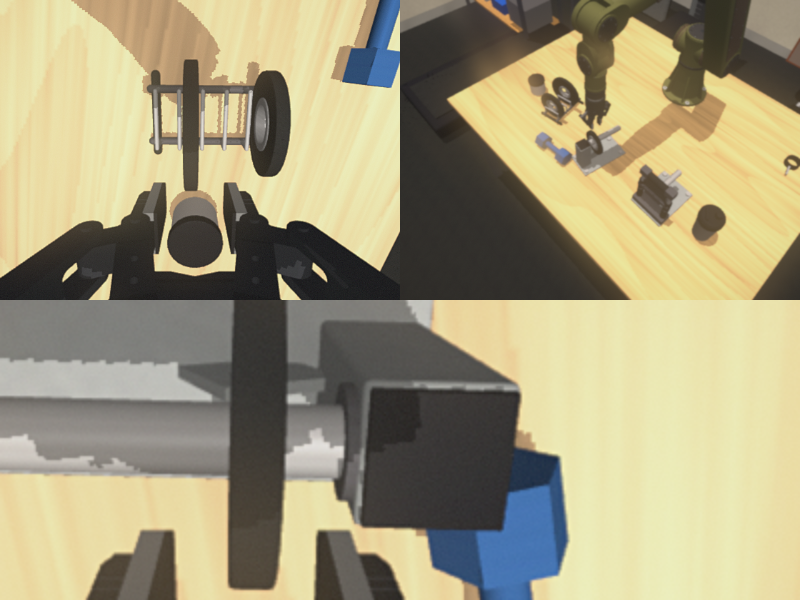

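Both plates stand in the rack (upper left). The small plate's rim is at u≈277 against the tool centre at 272, i.e. 3 mm further back.

Emit:
servo_tool(
  rows=[
    [[0.35, 0, 0.003, 0.01, 0], [0.35, 0, 0, 0.018, 0], [0.35, 0, 0, 0.018, 0], [0.35, 0, 0, 0.018, 0], [0.35, 0, 0, 0.011, 0], [0.35, 0, 0, 0, 0], [0.35, 0, 0, 0, 0]],
  ],
)

```text
time_s: 20.0
tool_pos: [0.644, -0.0114, 0.1737]
orientation: [0.755, 0.655, -0.001, -0.0]
ft_force: [0.7, -0.5, 0.6]
width: 0.0301
grasp_force: 0.0
```

Emit:
servo_tool(
  rows=[
    [[0.1, 0, 0, 0, 0], [0.1, 0, 0, 0, 0], [0.1, 0, 0, 0, 0], [0.1, 0, 0, 0, 0], [0.1, 0, 0, 0, 0], [0.1, 0, 0, 0, 0]],
  ],
  force=60,
)

```text
time_s: 20.5
tool_pos: [0.6453, -0.011, 0.1755]
orientation: [0.755, 0.656, 0.001, 0.001]
ft_force: [-0.2, -1.5, 6.2]
width: 0.0149
grasp_force: 60.8
```

Emit:
servo_tool(
  rows=[
    [[0.1, 0, 0, -0.004, 0], [0.1, 0, 0, -0.005, 0], [0.1, 0, 0, -0.003, 0], [0.1, 0, 0, 0, 0], [0.1, 0, 0, 0, 0], [0.1, 0, 0, 0, 0]],
  ],
)

```text
time_s: 21.0
tool_pos: [0.6443, -0.0108, 0.186]
orientation: [0.755, 0.656, -0.0, -0.0]
ft_force: [-0.1, -0.6, -2.3]
width: 0.0146
grasp_force: 59.9
```

Emit:
servo_tool(
  rows=[
    [[0.1, 0, -0.004, -0.002, 0], [0.1, 0, -0.01, 0, 0], [0.1, 0, -0.018, 0, 0], [0.1, 0, -0.02, 0, 0], [0.1, 0, -0.02, 0, 0], [0.1, 0, -0.02, 0, 0], [0.1, 0, -0.02, 0, 0], [0.1, 0, -0.02, 0, 0], [0.1, 0, -0.018, 0, 0], [0.1, 0, -0.01, 0, 0]],
  ],
)

```text
time_s: 21.83
tool_pos: [0.4835, 0.0117, 0.1882]
orientation: [0.755, 0.656, -0.001, -0.001]
ft_force: [-0.3, -0.2, -2.2]
width: 0.0143
grasp_force: 59.9
```

```bash
python3 - <<'E'
from h import *
p,a,s=now();print(p,a,s['ft_force'])
plan((.45,.328,.27),-2,17,.1)
E
```

```text
[0.48353449 0.01174791 0.1881598 ] -8.037905893971992 [-0.28858845 -0.2070072  -2.24798644]
[[0.1, 0.018, -0.005, -0.005, -0.4], [0.1, 0.018, -0.004, -0.005, -0.3], [0.1, 0.019, -0.004, -0.004, -0.4], [0.1, 0.018, -0.005, -0.005, -0.3], [0.1, 0.018, -0.004, -0.005, -0.4], [0.1, 0.018, -0.004, -0.005, -0.3], [0.1, 0.019, -0.003, -0.005, -0.4], [0.1, 0.018, -0.004, -0.005, -0.3], [0.1, 0.018, -0.004, -0.004, -0.4], [0.1, 0.019, -0.003, -0.005, -0.4]]
[[0.1, 0.018, -0.004, -0.005, -0.3], [0.1, 0.018, -0.003, -0.005, -0.4], [0.1, 0.019, -0.003, -0.005, -0.3], [0.1, 0.018, -0.003, -0.004, -0.4], [0.1, 0.019, -0.003, -0.005, -0.3], [0.1, 0.018, -0.003, -0.005, -0.4], [0.1, 0.019, -0.003, -0.005, -0.3]]
ends [0.45   0.3282 0.2702] -2.04
```

Emit:
servo_tool(
  rows=[
    [[0.1, 0.008, -0.008, -0.004, -0.4], [0.1, 0.014, -0.008, -0.005, -0.4], [0.1, 0.018, -0.005, -0.005, -0.4], [0.1, 0.018, -0.004, -0.005, -0.4], [0.1, 0.018, -0.004, -0.005, -0.4], [0.1, 0.018, -0.003, -0.005, -0.4], [0.1, 0.019, -0.003, -0.005, -0.4], [0.1, 0.018, -0.003, -0.005, -0.4], [0.1, 0.018, -0.003, -0.005, -0.4], [0.1, 0.019, -0.003, -0.005, -0.4]],
  ],
)

```text
time_s: 22.67
tool_pos: [0.4606, 0.1853, 0.238]
orientation: [0.731, 0.682, 0.001, 0.0]
ft_force: [0.1, 0.3, -3.2]
width: 0.0151
grasp_force: 59.9
```

Emit:
servo_tool(
  rows=[
    [[0.1, 0.018, -0.003, -0.005, -0.3], [0.1, 0.018, -0.003, -0.005, -0.3], [0.1, 0.019, -0.003, -0.005, -0.3], [0.1, 0.018, -0.003, -0.005, -0.3], [0.1, 0.019, -0.003, -0.005, -0.3], [0.1, 0.018, -0.003, -0.005, -0.3], [0.1, 0.019, -0.003, -0.004, -0.3], [0.1, 0.014, 0, 0, 0], [0.1, 0, 0, 0, 0], [0.1, 0, 0, 0, 0]],
  ],
)

```text
time_s: 23.5
tool_pos: [0.4468, 0.3283, 0.271]
orientation: [0.719, 0.695, -0.0, 0.0]
ft_force: [0.3, -0.6, -2.4]
width: 0.0147
grasp_force: 59.9
```

Emit:
servo_tool(
  rows=[
    [[0.1, 0, 0, 0, 0], [0.1, 0, 0, 0, 0]],
  ],
)

```text
time_s: 23.67
tool_pos: [0.4468, 0.3269, 0.271]
orientation: [0.719, 0.695, -0.0, 0.0]
ft_force: [-0.1, -0.6, -1.5]
width: 0.0145
grasp_force: 59.9
```

```bash
python3 - <<'E'
from h import *
p,a,s=now();print(p,a,s['time_s'])
im=snap('wrist','w12.png'); t=snap('top','t12.png')
for x in(.50,.53,.56): print(x,[proj('wrist',(x,y,.1425)).round(1).tolist() for y in(.315,.3275,.34)])
c=cv2.resize(im[60:330,200:560],(800,600),interpolation=cv2.INTER_CUBIC)
cv2.imwrite('pics/w12b.png',c)
E
```

```text
[0.44681352 0.3268892  0.27103016] -1.9974205416107587 23.6667
0.5 [[347.0, 219.3], [347.4, 202.5], [347.8, 185.2]]
0.53 [[389.2, 217.9], [390.1, 201.0], [391.2, 183.7]]
0.56 [[431.4, 216.4], [433.0, 199.5], [434.6, 182.1]]
```

View pics/w12b.png

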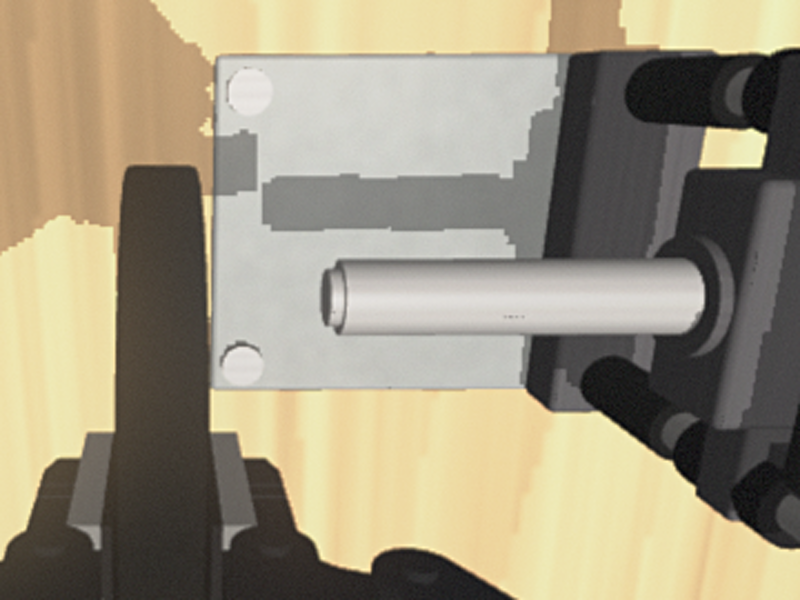

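The trainer's peg runs from its tip at (330,298) to its root at (705,296) in the crop, parallel to the tool's closing axis.

```bash
python3 - <<'E'
from h import *
p,a,s=now()
A=pix('wrist',(200+330/2.222,60+297.5/2.222),.13);B=pix('wrist',(200+700/2.222,60+296.5/2.222),.13)
d=B-A;print(A,B,np.linalg.norm(d),np.degrees(np.arctan2(d[1],d[0])))
t=np.radians(a);u=np.array([np.cos(t),np.sin(t)]);v=np.array([-u[1],u[0]])
for P in(A,B): print((P[:2]-p[:2])@u,(P[:2]-p[:2])@v)
E
```

```text
[0.50320856 0.33035719 0.13      ] [0.62524783 0.32633563 0.13      ] 0.12210551928361146 -1.8873860599393046
0.05615045954338197 0.00549930062829209
0.17825568678736342 0.005766357206693083
```

Emit:
servo_tool(
  rows=[
    [[0.1, 0.004, 0, 0.008, 0], [0.1, 0, 0, 0.015, 0], [0.1, 0, 0, 0.015, 0], [0.1, 0, 0, 0.015, 0], [0.1, 0, 0, 0.015, 0], [0.1, 0, 0, 0.01, 0], [0.1, 0, 0, 0.004, 0], [0.1, 0, 0, 0, 0], [0.1, 0, 0, 0, 0]],
  ],
)

```text
time_s: 24.52
tool_pos: [0.4471, 0.3317, 0.1896]
orientation: [0.719, 0.695, 0.0, -0.0]
ft_force: [0.2, -0.3, -1.5]
width: 0.0147
grasp_force: 59.9
```

Emit:
servo_tool(
  rows=[
    [[0.1, 0, 0.004, 0, 0], [0.1, 0, 0.01, 0, 0], [0.1, 0, 0.012, 0, 0], [0.1, 0, 0.012, 0, 0], [0.1, 0, 0.012, 0, 0], [0.1, 0, 0.006, 0, 0], [0.1, 0, 0, 0, 0], [0.1, 0, 0, 0, 0]],
  ],
)

```text
time_s: 25.18
tool_pos: [0.5032, 0.3294, 0.1889]
orientation: [0.719, 0.695, -0.0, -0.0]
ft_force: [-1.3, 0.5, -2.5]
width: 0.015
grasp_force: 59.9
```

Emit:
servo_tool(
  rows=[
    [[0.1, 0, 0.004, 0, 0], [0.1, 0, 0.01, 0, 0], [0.1, 0, 0.012, 0, 0], [0.1, 0, 0.012, 0, 0], [0.1, 0, 0.012, 0, 0], [0.1, 0, 0.004, 0, 0], [0.1, 0, 0, 0, 0], [0.1, 0, 0, 0, 0]],
  ],
)

```text
time_s: 25.85
tool_pos: [0.5567, 0.3278, 0.1891]
orientation: [0.719, 0.695, -0.0, -0.0]
ft_force: [-0.3, 0.1, -1.9]
width: 0.0148
grasp_force: 59.9
```

Emit:
servo_tool(
  rows=[
    [[0.1, 0, 0, 0.004, 0], [0.1, 0, 0, 0.004, 0], [0.1, 0, 0, 0.003, 0], [0.1, 0, 0, 0.001, 0], [0.1, 0, 0, 0, 0], [0.1, 0, 0, 0, 0]],
  ],
)

```text
time_s: 26.35
tool_pos: [0.5567, 0.3278, 0.1772]
orientation: [0.719, 0.695, -0.0, -0.0]
ft_force: [0.2, 0.9, -1.5]
width: 0.015
grasp_force: 59.9
```

Emit:
servo_tool(
  rows=[
    [[0.1, 0, 0, 0.001, 0], [0.1, 0, 0, 0, 0], [0.1, 0, 0, 0, 0]],
  ],
)

```text
time_s: 26.6
tool_pos: [0.5569, 0.3279, 0.1764]
orientation: [0.719, 0.695, 0.0, 0.0]
ft_force: [-0.4, 0.4, -3.0]
width: 0.0149
grasp_force: 59.9
```

Emit:
servo_tool(
  rows=[
    [[0.1, 0, 0, 0.001, 0], [0.1, 0, 0, 0, 0], [0.1, 0, 0, 0, 0]],
  ],
)

```text
time_s: 26.85
tool_pos: [0.5571, 0.3279, 0.1756]
orientation: [0.719, 0.695, 0.0, 0.0]
ft_force: [0.0, 0.6, 0.6]
width: 0.0148
grasp_force: 60.2
```

Contact at the expected height; release and rise.

Emit:
servo_tool(
  rows=[
    [[0.35, 0, 0, 0.001, 0], [0.35, 0, 0, 0, 0], [0.35, 0, 0, 0, 0], [0.35, 0, 0, 0, 0], [0.35, 0, 0, -0.008, 0], [0.35, 0, 0, -0.02, 0], [0.35, 0, 0, -0.03, 0], [0.35, 0, 0, -0.03, 0], [0.35, 0, 0, -0.02, 0], [0.35, 0, 0, 0, 0]],
  ],
)

```text
time_s: 27.68
tool_pos: [0.5589, 0.329, 0.2886]
orientation: [0.719, 0.695, 0.004, 0.001]
ft_force: [0.2, 0.4, 0.6]
width: 0.0298
grasp_force: 0.0
```

```bash
python3 - <<'E'
from h import *
p,a,s=now();print(p,a)
im=snap('wrist','w13.png');snap('top','t13.png')
g=im[:,:,1].astype(int)
for v in(200,240): print(v,g[v,225:330:3].tolist())
q=plan((.47,.20,.29),0,8,.42)
plan((.5287,-.345,.27),11.4,22,.42,q)
E
```

```text
[0.55889881 0.32900494 0.28859058] -1.9540557712237647
200 [144, 144, 144, 142, 145, 142, 141, 142, 142, 141, 146, 63, 64, 66, 63, 66, 64, 63, 73, 210, 220, 218, 218, 217, 219, 218, 218, 218, 217, 219, 217, 216, 217, 216, 216]
240 [215, 201, 198, 205, 220, 228, 230, 227, 219, 213, 214, 76, 79, 80, 80, 80, 80, 78, 114, 215, 214, 216, 213, 216, 222, 221, 216, 217, 215, 213, 215, 212, 213, 212, 214]
[[0.42, -0.016, -0.01, -0.001, -0.2], [0.42, -0.017, -0.011, -0.001, -0.3], [0.42, -0.016, -0.01, -0.0, -0.2], [0.42, -0.016, -0.011, -0.001, -0.3], [0.42, -0.016, -0.011, -0.001, -0.2], [0.42, -0.017, -0.01, -0.001, -0.3], [0.42, -0.016, -0.011, -0.0, -0.2], [0.42, -0.016, -0.011, -0.001, -0.3]]
ends [0.47   0.1998 0.2898] 0.05
[[0.42, -0.025, 0.003, 0.001, -0.5], [0.42, -0.025, 0.002, 0.001, -0.5], [0.42, -0.024, 0.002, 0.001, -0.5], [0.42, -0.025, 0.002, 0.001, -0.6], [0.42, -0.025, 0.002, 0.0, -0.5], [0.42, -0.025, 0.002, 0.001, -0.5], [0.42, -0.025, 0.001, 0.001, -0.5], [0.42, -0.025, 0.001, 0.001, -0.5], [0.42, -0.025, 0.001, 0.001, -0.5], [0.42, -0.024, 0.0, 0.001, -0.6]]
[[0.42, -0.025, 0.001, 0.001, -0.5], [0.42, -0.025, 0.0, 0.001, -0.5], [0.42, -0.025, -0.0, 0.001, -0.5], [0.42, -0.025, -0.0, 0.001, -0.5], [0.42, -0.025, -0.001, 0.0, -0.5], [0.42, -0.025, -0.0, 0.001, -0.6], [0.42, -0.025, -0.001, 0.001, -0.5], [0.42, -0.025, -0.002, 0.001, -0.5], [0.42, -0.025, -0.001, 0.001, -0.5], [0.42, -0.024, -0.002, 0.001, -0.5]]
[[0.42, -0.025, -0.001, 0.001, -0.5], [0.42, -0.025, -0.002, 0.001, -0.6]]
ends [ 0.5291 -0.3449  0.2698] 11.45
```

Emit:
servo_tool(
  rows=[
    [[0.42, -0.016, -0.01, -0.001, -0.3], [0.42, -0.017, -0.011, 0, -0.3], [0.42, -0.016, -0.01, 0, -0.3], [0.42, -0.016, -0.011, 0, -0.3], [0.42, -0.016, -0.011, 0, -0.2], [0.42, -0.017, -0.01, 0, -0.2], [0.42, -0.016, -0.011, 0, -0.2], [0.42, -0.016, -0.011, 0, -0.2], [0.42, -0.025, 0.003, 0, -0.5], [0.42, -0.025, 0.002, 0, -0.5]],
  ],
)

```text
time_s: 28.62
tool_pos: [0.4735, 0.1484, 0.282]
orientation: [0.7, 0.714, -0.001, -0.001]
ft_force: [1.6, 0.4, 0.2]
width: 0.036
grasp_force: 0.0
```

Emit:
servo_tool(
  rows=[
    [[0.42, -0.024, 0.002, 0, -0.5], [0.42, -0.025, 0.002, 0, -0.5], [0.42, -0.025, 0.002, 0, -0.5], [0.42, -0.025, 0.002, 0, -0.5], [0.42, -0.025, 0.001, 0, -0.5], [0.42, -0.025, 0.001, 0, -0.5], [0.42, -0.025, 0.001, 0, -0.5], [0.42, -0.025, 0, 0, -0.5], [0.42, -0.025, 0.001, 0, -0.5], [0.42, -0.025, 0, 0, -0.5]],
  ],
)

```text
time_s: 29.45
tool_pos: [0.5004, -0.0998, 0.2819]
orientation: [0.669, 0.744, -0.001, -0.001]
ft_force: [0.6, -0.4, 0.6]
width: 0.0361
grasp_force: 0.0
```

Emit:
servo_tool(
  rows=[
    [[0.42, -0.025, 0, 0, -0.5], [0.42, -0.025, 0, 0, -0.5], [0.42, -0.025, -0.001, 0, -0.5], [0.42, -0.025, 0, 0, -0.5], [0.42, -0.025, -0.001, 0, -0.6], [0.42, -0.025, -0.001, 0, -0.6], [0.42, -0.025, -0.002, 0, -0.6], [0.42, -0.025, -0.002, 0, -0.6], [0.42, 0, 0, 0, 0], [0.42, 0, 0, 0, 0]],
  ],
)

```text
time_s: 30.28
tool_pos: [0.5209, -0.2984, 0.2815]
orientation: [0.641, 0.768, -0.0, -0.001]
ft_force: [-1.0, -0.2, 0.3]
width: 0.0357
grasp_force: 0.0
```

```bash
python3 - <<'E'
from h import *
p,a,s=now();print(p,a,s['time_s'])
im=snap('wrist','w14.png')
g=im[:,:,1].astype(int)
for v in(200,230,250): print(v,g[v,225:330:3].tolist())
plan((.5287,-.345,.24),11.4,4,.42)
E
```

```text
[ 0.52089413 -0.29837304  0.2815006 ] 10.325735454491975 30.2833
200 [76, 82, 221, 217, 216, 218, 213, 205, 216, 176, 187, 103, 66, 68, 71, 68, 66, 67, 67, 155, 158, 194, 225, 217, 220, 217, 217, 215, 211, 152, 225, 146, 210, 186, 217]
230 [131, 76, 176, 217, 214, 211, 219, 224, 225, 160, 203, 80, 75, 77, 73, 75, 75, 74, 72, 156, 164, 194, 222, 217, 216, 218, 218, 224, 158, 151, 221, 172, 185, 224, 221]
250 [170, 97, 107, 112, 110, 110, 107, 107, 108, 116, 202, 108, 76, 76, 74, 74, 75, 74, 74, 82, 165, 194, 99, 101, 103, 102, 100, 97, 95, 95, 86, 189, 173, 96, 95]
[[0.42, -0.012, -0.0, 0.01, -0.3], [0.42, -0.012, -0.001, 0.011, -0.2], [0.42, -0.012, 0.0, 0.01, -0.3], [0.42, -0.012, -0.0, 0.011, -0.2]]
ends [ 0.529  -0.3448  0.2398] 11.39
```

Emit:
servo_tool(
  rows=[
    [[0.42, -0.012, 0, 0.01, -0.3], [0.42, -0.012, 0, 0.01, -0.3], [0.42, -0.012, 0, 0.01, -0.3], [0.42, -0.012, -0.001, 0.01, -0.2], [0.42, 0, 0, 0, 0], [0.42, 0, 0, 0, 0]],
  ],
)

```text
time_s: 30.83
tool_pos: [0.5292, -0.3455, 0.2416]
orientation: [0.633, 0.774, -0.0, -0.001]
ft_force: [0.2, 0.9, -0.8]
width: 0.0358
grasp_force: 0.0
```

```bash
python3 - <<'E'
from h import *
p,a,s=now();print(p,a)
t=np.radians(11.4);u=np.array([np.cos(t),np.sin(t)]);v=np.array([-u[1],u[0]])
d=np.array([.5287,-.345])-p[:2];print(d@u,d@v)
im=snap('wrist','w15.png');g=im[:,:,1].astype(int)
for v in(200,250,270): print(v,g[v,225:330:3].tolist())
E
```

```text
[ 0.52917732 -0.34550427  0.24164557] 11.485964599301155
-0.0003682339722880685 0.0005886709420618119
200 [186, 223, 221, 216, 222, 228, 232, 230, 168, 218, 136, 71, 69, 72, 69, 69, 68, 69, 69, 69, 84, 194, 191, 227, 221, 221, 219, 224, 228, 234, 160, 175, 221, 145, 212]
250 [228, 225, 228, 229, 229, 224, 224, 222, 224, 227, 228, 70, 70, 71, 69, 70, 72, 70, 70, 70, 172, 220, 220, 222, 227, 229, 229, 222, 217, 220, 225, 228, 227, 226, 224]
270 [70, 67, 238, 226, 224, 223, 222, 223, 228, 230, 232, 67, 74, 74, 78, 79, 74, 78, 74, 72, 229, 220, 223, 226, 228, 224, 218, 217, 223, 228, 83, 59, 61, 64, 101]
```

Emit:
servo_tool(
  rows=[
    [[0.42, 0, -0.001, 0.016, 0], [0.42, 0, 0, 0.02, 0], [0.42, 0, 0, 0.02, 0], [0.42, 0, 0, 0.016, 0], [0.42, 0, 0, 0.005, 0], [0.42, 0, 0, 0, 0], [0.42, 0, 0, 0, 0]],
  ],
  force=90,
)

```text
time_s: 31.47
tool_pos: [0.5292, -0.3453, 0.1672]
orientation: [0.632, 0.775, 0.0, 0.0]
ft_force: [0.2, -0.6, 0.2]
width: 0.0356
grasp_force: 0.0
```

Emit:
servo_tool(
  rows=[
    [[0.1, 0, 0, 0, 0], [0.1, 0, 0, 0, 0], [0.1, 0, 0, 0, 0], [0.1, 0, 0, 0, 0], [0.1, 0, 0, 0, 0], [0.1, 0, 0, 0, 0]],
  ],
)

```text
time_s: 31.97
tool_pos: [0.5294, -0.3459, 0.1681]
orientation: [0.632, 0.775, -0.0, 0.001]
ft_force: [-1.7, 0.3, 5.8]
width: 0.0146
grasp_force: 88.0
```

Emit:
servo_tool(
  rows=[
    [[0.1, 0, 0, -0.006, 0], [0.1, 0, 0, -0.01, 0], [0.1, 0, 0, -0.015, 0], [0.1, 0, 0, -0.015, 0], [0.1, 0, 0, -0.015, 0], [0.1, 0, 0, -0.015, 0], [0.1, 0, 0, -0.012, 0], [0.1, 0, 0, -0.004, 0], [0.1, 0, 0, 0, 0], [0.1, 0, 0, 0, 0]],
  ],
)

```text
time_s: 32.8
tool_pos: [0.5286, -0.3451, 0.2576]
orientation: [0.632, 0.775, -0.0, -0.001]
ft_force: [0.1, -0.2, -7.5]
width: 0.015
grasp_force: 88.3
```

```bash
python3 - <<'E'
from h import *
p,a,s=now();print(p,a,s['ft_force'],s['wrist_torque'])
im=snap('wrist','w16.png');g=im[:,:,1].astype(int)
for v in(200,250): print(v,g[v,225:330:3].tolist())
plan((.465,.0165,.256),-8.05,20,.1)
E
```

```text
[ 0.52859928 -0.34511047  0.25763327] 11.549349611074804 [ 0.09818347 -0.186886   -7.53237227] [0.0301725  0.00493593 0.03412952]
200 [79, 158, 151, 147, 149, 157, 161, 158, 147, 68, 63, 65, 68, 65, 63, 64, 65, 63, 64, 62, 61, 62, 62, 59, 157, 147, 153, 160, 184, 159, 156, 173, 143, 205, 178]
250 [228, 226, 226, 229, 227, 225, 224, 223, 167, 66, 64, 63, 59, 58, 59, 60, 61, 59, 60, 58, 57, 57, 61, 52, 234, 227, 224, 214, 219, 223, 227, 225, 223, 223, 221]
[[0.1, 0.018, 0.001, 0.0, 1.0], [0.1, 0.019, -0.0, 0.0, 1.0], [0.1, 0.018, -0.0, 0.0, 0.9], [0.1, 0.018, -0.001, 0.0, 1.0], [0.1, 0.019, -0.001, 0.0, 1.0], [0.1, 0.018, -0.001, 0.0, 1.0], [0.1, 0.018, -0.001, 0.0, 1.0], [0.1, 0.019, -0.002, 0.0, 0.9], [0.1, 0.018, -0.002, 0.001, 1.0], [0.1, 0.018, -0.002, -0.0, 1.0]]
[[0.1, 0.018, -0.003, -0.0, 1.0], [0.1, 0.018, -0.003, -0.0, 1.0], [0.1, 0.018, -0.003, -0.0, 0.9], [0.1, 0.018, -0.003, -0.0, 1.0], [0.1, 0.018, -0.004, -0.0, 1.0], [0.1, 0.018, -0.004, -0.0, 1.0], [0.1, 0.018, -0.005, -0.0, 1.0], [0.1, 0.018, -0.005, 0.0, 0.9], [0.1, 0.017, -0.005, 0.0, 1.0], [0.1, 0.018, -0.005, 0.0, 1.0]]
ends [0.465  0.0166 0.2561] -8.05
```

Emit:
servo_tool(
  rows=[
    [[0.1, 0.008, 0, 0, 0.5], [0.1, 0.012, 0, 0, 0.5], [0.1, 0.018, 0, 0, 1], [0.1, 0.018, 0, 0, 1], [0.1, 0.018, -0.001, 0, 1], [0.1, 0.019, -0.001, 0, 1], [0.1, 0.018, -0.001, 0, 1], [0.1, 0.018, -0.001, 0, 1], [0.1, 0.019, -0.002, 0, 1], [0.1, 0.018, -0.002, 0, 1]],
  ],
)

```text
time_s: 33.68
tool_pos: [0.4979, -0.1795, 0.2579]
orientation: [0.692, 0.722, 0.0, -0.001]
ft_force: [0.3, 0.6, -8.4]
width: 0.0145
grasp_force: 88.1
```

Emit:
servo_tool(
  rows=[
    [[0.1, 0.018, -0.002, 0, 1], [0.1, 0.018, -0.003, 0, 1], [0.1, 0.018, -0.003, 0, 1], [0.1, 0.018, -0.003, 0, 1], [0.1, 0.018, -0.003, 0, 1], [0.1, 0.018, -0.004, 0, 1], [0.1, 0.018, -0.004, 0, 1], [0.1, 0.018, -0.005, 0, 1], [0.1, 0.018, -0.005, 0, 1], [0.1, 0.017, -0.005, 0, 1]],
  ],
)

```text
time_s: 34.52
tool_pos: [0.4666, 0.0005, 0.2579]
orientation: [0.752, 0.659, -0.0, -0.001]
ft_force: [0.4, -0.6, -8.7]
width: 0.0147
grasp_force: 88.1
```

Emit:
servo_tool(
  rows=[
    [[0.1, 0.012, -0.005, 0, 0.6], [0.1, 0.004, 0, 0, 0], [0.1, 0, 0, 0, 0], [0.1, 0, 0, 0, 0]],
  ],
)

```text
time_s: 34.85
tool_pos: [0.465, 0.0154, 0.2582]
orientation: [0.755, 0.656, -0.0, 0.0]
ft_force: [-0.0, -0.2, -7.7]
width: 0.0148
grasp_force: 88.1
```

```bash
python3 - <<'E'
from h import *
p,a,s=now();print(p,a,s['time_s'])
t=np.radians(-8.05);u=np.array([np.cos(t),np.sin(t)]);v=np.array([-u[1],u[0]])
d=np.array([.465,.0156])-p[:2];print(d@u,d@v)
snap('wrist','w17.png')
E
```

```text
[0.46499319 0.01535183 0.25820803] -8.001052973374046 34.85
-2.8012733250896584e-05 0.0002466808854313593
```

Emit:
servo_tool(
  rows=[
    [[0.1, 0, 0, 0.008, 0], [0.1, 0, 0, 0.014, 0], [0.1, 0, 0, 0.014, 0], [0.1, 0, 0, 0.014, 0], [0.1, 0, 0, 0.006, 0], [0.1, 0, 0, 0, 0], [0.1, 0, 0, 0, 0], [0.1, 0, 0.008, 0, 0], [0.1, 0, 0.012, 0, 0], [0.1, 0, 0.012, 0, 0]],
  ],
)

```text
time_s: 35.73
tool_pos: [0.4988, 0.0105, 0.2035]
orientation: [0.755, 0.656, 0.001, 0.001]
ft_force: [0.2, -0.4, -7.8]
width: 0.015
grasp_force: 88.4
```

Emit:
servo_tool(
  rows=[
    [[0.1, 0, 0.012, 0, 0], [0.1, 0, 0.008, 0, 0], [0.1, 0, 0.002, 0, 0], [0.1, 0, 0, 0, 0]],
  ],
)

```text
time_s: 36.07
tool_pos: [0.5197, 0.0075, 0.2026]
orientation: [0.755, 0.656, 0.0, 0.0]
ft_force: [-0.6, 0.7, -8.5]
width: 0.0145
grasp_force: 88.6
```

Emit:
servo_tool(
  rows=[
    [[0.1, 0, 0.006, 0, 0], [0.1, 0, 0.014, 0, 0], [0.1, 0, 0.016, 0, 0], [0.1, 0, 0.016, 0, 0], [0.1, 0, 0.016, 0, 0], [0.1, 0, 0.016, 0, 0], [0.1, 0, 0.016, 0, 0], [0.1, 0, 0.012, 0, 0], [0.1, 0, 0.006, 0, 0], [0.1, 0, 0, 0, 0]],
  ],
)

```text
time_s: 36.9
tool_pos: [0.6366, -0.009, 0.202]
orientation: [0.755, 0.656, 0.0, 0.0]
ft_force: [1.1, 0.1, -8.2]
width: 0.0146
grasp_force: 88.9
```

Emit:
servo_tool(
  rows=[
    [[0.1, 0, 0, 0.004, 0], [0.1, 0, 0, 0.004, 0], [0.1, 0, 0, 0.003, 0], [0.1, 0, 0, 0.001, 0], [0.1, 0, 0, 0, 0], [0.1, 0, 0, 0, 0]],
  ],
)

```text
time_s: 37.4
tool_pos: [0.6354, -0.0088, 0.1903]
orientation: [0.755, 0.656, -0.0, -0.0]
ft_force: [1.3, -0.7, -7.8]
width: 0.0146
grasp_force: 89.0
```

Emit:
servo_tool(
  rows=[
    [[0.1, 0, 0, 0.001, 0], [0.1, 0, 0, 0, 0], [0.1, 0, 0, 0, 0]],
  ],
)

```text
time_s: 37.65
tool_pos: [0.6359, -0.0088, 0.1896]
orientation: [0.755, 0.656, 0.0, 0.0]
ft_force: [-0.9, 0.2, -5.2]
width: 0.0147
grasp_force: 89.4
```

Emit:
servo_tool(
  rows=[
    [[0.1, 0, 0, 0.001, 0], [0.1, 0, 0, 0, 0], [0.1, 0, 0, 0, 0]],
  ],
)

```text
time_s: 37.9
tool_pos: [0.6359, -0.0088, 0.1895]
orientation: [0.755, 0.656, 0.0, 0.0]
ft_force: [-4.1, 0.8, 5.1]
width: 0.0146
grasp_force: 90.6
```

Emit:
servo_tool(
  rows=[
    [[0.1, 0, 0, 0.001, 0], [0.1, 0, 0, 0, 0], [0.1, 0, 0, 0, 0]],
  ],
)

```text
time_s: 38.15
tool_pos: [0.6359, -0.0088, 0.1895]
orientation: [0.755, 0.656, 0.001, 0.001]
ft_force: [-6.1, 0.6, 10.7]
width: 0.0145
grasp_force: 91.9
```

Emit:
servo_tool(
  rows=[
    [[0.1, 0, 0, -0.001, 0], [0.4, 0, 0, 0, 0], [0.4, 0, 0, 0, 0], [0.4, 0, 0, 0, 0], [0.4, 0, 0, 0, 0], [0.4, 0, 0, -0.008, 0], [0.4, 0, 0, -0.02, 0], [0.4, 0, 0, -0.03, 0], [0.4, 0, 0, -0.03, 0], [0.4, 0, 0, -0.01, 0]],
  ],
)

```text
time_s: 38.98
tool_pos: [0.6375, -0.0089, 0.2917]
orientation: [0.755, 0.656, 0.002, 0.002]
ft_force: [0.8, 1.1, 1.5]
width: 0.0343
grasp_force: 0.0
```

```bash
python3 - <<'E'
from h import *
p,a,s=now();print(p,a)
im=snap('wrist','w18.png');g=im[:,:,1].astype(int)
for v in(200,230): print(v,g[v,225:330:3].tolist())
plan((.6224,-.3257,.25),11.4,13,.42)
E
```

```text
[ 0.63747323 -0.00892568  0.2916901 ] -8.056170436935668
200 [135, 135, 133, 137, 137, 135, 137, 138, 136, 135, 126, 63, 63, 60, 65, 64, 61, 62, 61, 184, 213, 214, 211, 214, 215, 215, 216, 215, 215, 215, 218, 109, 116, 118, 91]
230 [218, 221, 210, 218, 220, 218, 219, 219, 221, 222, 205, 64, 72, 66, 68, 70, 68, 69, 66, 234, 225, 225, 225, 224, 224, 224, 223, 228, 229, 223, 224, 225, 221, 137, 58]
[[0.42, -0.024, 0.002, 0.003, -1.5], [0.42, -0.025, 0.002, 0.003, -1.5], [0.42, -0.024, 0.001, 0.004, -1.5], [0.42, -0.024, 0.0, 0.003, -1.5], [0.42, -0.025, -0.0, 0.003, -1.5], [0.42, -0.024, -0.001, 0.003, -1.5], [0.42, -0.025, -0.002, 0.004, -1.5], [0.42, -0.024, -0.002, 0.003, -1.5], [0.42, -0.024, -0.003, 0.003, -1.5], [0.42, -0.024, -0.003, 0.003, -1.5]]
[[0.42, -0.024, -0.005, 0.004, -1.5], [0.42, -0.024, -0.004, 0.003, -1.5], [0.42, -0.024, -0.006, 0.003, -1.5]]
ends [ 0.6221 -0.3258  0.2501] 11.44
```

Emit:
servo_tool(
  rows=[
    [[0.42, -0.024, 0.002, 0.003, -1.5], [0.42, -0.025, 0.002, 0.003, -1.5], [0.42, -0.024, 0.001, 0.003, -1.5], [0.42, -0.024, 0, 0.003, -1.5], [0.42, -0.025, 0, 0.003, -1.5], [0.42, -0.024, -0.001, 0.003, -1.5], [0.42, -0.025, -0.002, 0.003, -1.5], [0.42, -0.024, -0.002, 0.003, -1.5], [0.42, -0.024, -0.003, 0.003, -1.5], [0.42, -0.024, -0.003, 0.003, -1.5]],
  ],
)

```text
time_s: 39.87
tool_pos: [0.6235, -0.2534, 0.2551]
orientation: [0.663, 0.749, -0.0, -0.001]
ft_force: [0.4, -0.0, 0.7]
width: 0.0362
grasp_force: 0.0
```

Emit:
servo_tool(
  rows=[
    [[0.42, -0.024, -0.005, 0.004, -1.5], [0.42, -0.024, -0.004, 0.004, -1.5], [0.42, -0.024, -0.006, 0.004, -1.5], [0.42, 0, 0, 0, 0], [0.42, 0, 0, 0, 0], [0.42, 0, 0, 0, 0]],
  ],
)

```text
time_s: 40.37
tool_pos: [0.6195, -0.3253, 0.2434]
orientation: [0.633, 0.774, 0.0, -0.001]
ft_force: [0.0, 0.5, 0.0]
width: 0.0356
grasp_force: 0.0
```

```bash
python3 - <<'E'
from h import *
p,a,s=now();print(p,a)
im=snap('wrist','w19.png');g=im[:,:,1].astype(int)
for v in(200,230,245): print(v,g[v,225:330:3].tolist())
t=np.radians(11.4);u=np.array([np.cos(t),np.sin(t)]);v=np.array([-u[1],u[0]])
d=np.array([.6225,-.3257])-p[:2];print(d@u,d@v)
E
```

```text
[ 0.61954599 -0.32534005  0.24343668] 11.417153948702417
200 [153, 167, 206, 208, 215, 217, 215, 214, 214, 194, 196, 158, 202, 131, 65, 65, 67, 65, 64, 64, 62, 67, 69, 199, 79, 69, 169, 217, 215, 212, 209, 204, 208, 222, 224]
230 [206, 209, 214, 218, 215, 216, 215, 211, 207, 194, 193, 165, 191, 198, 62, 67, 67, 67, 64, 67, 70, 67, 123, 185, 71, 66, 223, 214, 209, 201, 204, 219, 228, 227, 228]
245 [208, 214, 219, 216, 215, 215, 211, 210, 208, 201, 193, 189, 196, 206, 67, 76, 73, 74, 72, 71, 73, 73, 165, 220, 220, 218, 216, 208, 203, 210, 222, 226, 228, 226, 226]
0.0028245879403426648 -0.0009367343970221227
```

Emit:
servo_tool(
  rows=[
    [[0.42, -0.001, 0.004, 0.012, 0], [0.42, 0, 0, 0.02, 0], [0.42, 0, 0, 0.022, 0], [0.42, 0, 0, 0.022, 0], [0.42, 0, 0, 0.016, 0], [0.42, 0, 0, 0.006, 0], [0.42, 0, 0, 0, 0], [0.42, 0, 0, 0, 0]],
  ],
  force=75,
)

```text
time_s: 41.08
tool_pos: [0.6243, -0.3253, 0.1464]
orientation: [0.633, 0.774, 0.0, -0.0]
ft_force: [0.6, 0.3, 0.2]
width: 0.0358
grasp_force: 0.0
```

Emit:
servo_tool(
  rows=[
    [[0.1, 0, 0, 0, 0], [0.1, 0, 0, 0, 0], [0.1, 0, 0, 0, 0], [0.1, 0, 0, 0, 0], [0.1, 0, 0, 0, 0], [0.1, 0, 0, 0, 0]],
  ],
)

```text
time_s: 41.58
tool_pos: [0.6248, -0.3263, 0.1481]
orientation: [0.633, 0.774, 0.0, 0.001]
ft_force: [-1.0, 0.3, 6.2]
width: 0.0149
grasp_force: 73.9
```

Emit:
servo_tool(
  rows=[
    [[0.1, 0, 0, -0.006, 0], [0.1, 0, 0, -0.01, 0], [0.1, 0, 0, -0.015, 0], [0.1, 0, 0, -0.016, 0], [0.1, 0, 0, -0.016, 0], [0.1, 0, 0, -0.015, 0], [0.1, 0, 0, -0.012, 0], [0.1, 0, 0, -0.004, 0], [0.1, 0, 0, 0, 0], [0.1, 0, 0, 0, 0]],
  ],
)

```text
time_s: 42.42
tool_pos: [0.6238, -0.3259, 0.2397]
orientation: [0.633, 0.774, -0.0, -0.0]
ft_force: [-0.5, 0.1, -5.1]
width: 0.0142
grasp_force: 73.5
```

```bash
python3 - <<'E'
from h import *
p,a,s=now();print(p,a,s['ft_force'],s['wrist_torque'])
q=plan((.50,-.17,.25),2,12,.1)
plan((.455,.0168,.25),-8.05,11,.1,q)
E
```

```text
[ 0.62377064 -0.32586874  0.2397258 ] 11.442582559851955 [-0.5208949   0.08123062 -5.07393709] [ 0.0507338  -0.01866486  0.02230271]
[[0.1, 0.015, -0.008, -0.001, 0.8], [0.1, 0.014, -0.007, -0.001, 0.8], [0.1, 0.015, -0.008, -0.001, 0.8], [0.1, 0.014, -0.008, -0.0, 0.7], [0.1, 0.015, -0.009, -0.001, 0.8], [0.1, 0.014, -0.008, -0.001, 0.8], [0.1, 0.014, -0.009, -0.001, 0.8], [0.1, 0.014, -0.009, -0.001, 0.8], [0.1, 0.014, -0.009, -0.001, 0.8], [0.1, 0.014, -0.009, -0.001, 0.8]]
[[0.1, 0.013, -0.01, -0.0, 0.8], [0.1, 0.014, -0.009, -0.001, 0.7]]
ends [ 0.5004 -0.1698  0.2497] 2.04
[[0.1, 0.017, -0.004, -0.0, 0.9], [0.1, 0.017, -0.003, -0.0, 0.9], [0.1, 0.017, -0.004, -0.0, 1.0], [0.1, 0.017, -0.005, -0.0, 0.9], [0.1, 0.017, -0.004, -0.0, 0.9], [0.1, 0.017, -0.005, -0.0, 0.9], [0.1, 0.016, -0.005, -0.0, 0.9], [0.1, 0.017, -0.006, -0.0, 0.9], [0.1, 0.016, -0.005, -0.0, 1.0], [0.1, 0.017, -0.006, -0.0, 0.9]]
[[0.1, 0.016, -0.007, -0.0, 0.9]]
ends [0.4546 0.0167 0.2497] -8.06
```

Emit:
servo_tool(
  rows=[
    [[0.1, 0.006, -0.003, -0.001, 0.8], [0.1, 0.012, -0.006, -0.001, 0.8], [0.1, 0.015, -0.008, -0.001, 0.8], [0.1, 0.014, -0.008, -0.001, 0.8], [0.1, 0.015, -0.009, -0.001, 0.8], [0.1, 0.014, -0.008, -0.001, 0.8], [0.1, 0.014, -0.009, -0.001, 0.8], [0.1, 0.014, -0.009, -0.001, 0.8], [0.1, 0.014, -0.009, -0.001, 0.8], [0.1, 0.014, -0.009, -0.001, 0.8]],
  ],
)

```text
time_s: 43.25
tool_pos: [0.5276, -0.204, 0.2493]
orientation: [0.686, 0.728, -0.0, -0.001]
ft_force: [0.0, 0.3, -4.6]
width: 0.0142
grasp_force: 73.5
```

Emit:
servo_tool(
  rows=[
    [[0.1, 0.013, -0.01, 0, 0.8], [0.1, 0.014, -0.009, 0, 0.8], [0.1, 0.015, -0.007, 0, 0], [0.1, 0.017, -0.004, 0, 0.9], [0.1, 0.017, -0.003, 0, 0.9], [0.1, 0.017, -0.004, 0, 0.9], [0.1, 0.017, -0.005, 0, 0.9], [0.1, 0.017, -0.004, 0, 0.9], [0.1, 0.017, -0.005, 0, 0.9], [0.1, 0.016, -0.005, 0, 0.9]],
  ],
)

```text
time_s: 44.08
tool_pos: [0.4716, -0.0449, 0.2494]
orientation: [0.734, 0.679, -0.0, -0.001]
ft_force: [0.5, -0.5, -5.4]
width: 0.0151
grasp_force: 73.5
```

Emit:
servo_tool(
  rows=[
    [[0.1, 0.017, -0.006, 0, 0.9], [0.1, 0.016, -0.005, 0, 0.9], [0.1, 0.017, -0.006, 0, 0.9], [0.1, 0.01, -0.006, 0, 0.9], [0.1, 0.004, 0, 0, 0], [0.1, 0, 0, 0, 0], [0.1, 0, 0, 0, 0]],
  ],
)

```text
time_s: 44.67
tool_pos: [0.4565, 0.0197, 0.25]
orientation: [0.755, 0.656, -0.0, 0.0]
ft_force: [1.2, -1.2, -4.6]
width: 0.0148
grasp_force: 73.5
```

```bash
python3 - <<'E'
from h import *
p,a,s=now();print(p,a,s['time_s'])
t=np.radians(-8.05);u=np.array([np.cos(t),np.sin(t)]);v=np.array([-u[1],u[0]])
d=np.array([.465,.0154])-p[:2];print(d@u,d@v)
snap('wrist','w20.png')
E
```

```text
[0.45647382 0.01970638 0.24997891] -8.020637515543704 44.6667
0.009045213435383297 -0.00306996174141749
```

Emit:
servo_tool(
  rows=[
    [[0.1, -0.003, 0, 0.008, 0], [0.1, 0, 0, 0.014, 0], [0.1, 0, 0, 0.014, 0], [0.1, 0, 0, 0.012, 0], [0.1, 0, 0, 0.005, 0], [0.1, 0, 0, 0, 0], [0.1, 0, 0, 0, 0], [0.1, 0, 0.008, 0, 0], [0.1, 0, 0.012, 0, 0], [0.1, 0, 0.012, 0, 0]],
  ],
)

```text
time_s: 45.55
tool_pos: [0.49, 0.0123, 0.1982]
orientation: [0.755, 0.656, 0.001, 0.001]
ft_force: [-0.3, 0.2, -4.5]
width: 0.0148
grasp_force: 73.7
```

Emit:
servo_tool(
  rows=[
    [[0.1, 0, 0.012, 0, 0], [0.1, 0, 0.012, 0, 0], [0.1, 0, 0.007, 0, 0], [0.1, 0, 0, 0, 0], [0.1, 0, 0, 0, 0]],
  ],
)

```text
time_s: 45.97
tool_pos: [0.5192, 0.008, 0.1973]
orientation: [0.755, 0.656, -0.0, -0.0]
ft_force: [-0.4, -0.5, -4.8]
width: 0.0146
grasp_force: 73.8
```

Emit:
servo_tool(
  rows=[
    [[0.1, 0, 0.005, 0, 0], [0.1, 0, 0.012, 0, 0], [0.1, 0, 0.015, 0, 0], [0.1, 0, 0.015, 0, 0], [0.1, 0, 0.012, 0, 0], [0.1, 0, 0.006, 0, 0], [0.1, 0, 0, 0, 0], [0.1, 0, 0, 0, 0]],
  ],
)

```text
time_s: 46.63
tool_pos: [0.5824, -0.0009, 0.197]
orientation: [0.755, 0.656, -0.0, -0.0]
ft_force: [-1.1, 0.5, -4.2]
width: 0.0147
grasp_force: 74.0
```

Emit:
servo_tool(
  rows=[
    [[0.1, 0, 0, 0.004, 0], [0.1, 0, 0, 0.004, 0], [0.1, 0, 0, 0.003, 0], [0.1, 0, 0, 0.001, 0], [0.1, 0, 0, 0, 0], [0.1, 0, 0, 0, 0]],
  ],
)

```text
time_s: 47.13
tool_pos: [0.5828, -0.0009, 0.1852]
orientation: [0.755, 0.656, -0.0, -0.0]
ft_force: [0.8, -0.8, -4.1]
width: 0.0151
grasp_force: 73.9
```

Emit:
servo_tool(
  rows=[
    [[0.1, 0, 0, 0.001, 0], [0.1, 0, 0, 0, 0], [0.1, 0, 0, 0, 0]],
  ],
)

```text
time_s: 47.38
tool_pos: [0.583, -0.001, 0.1844]
orientation: [0.755, 0.656, 0.0, 0.0]
ft_force: [-0.6, -0.2, -3.8]
width: 0.0145
grasp_force: 73.9
```

Emit:
servo_tool(
  rows=[
    [[0.1, 0, 0, 0.001, 0], [0.1, 0, 0, 0, 0], [0.1, 0, 0, 0, 0]],
  ],
)

```text
time_s: 47.63
tool_pos: [0.5829, -0.001, 0.1832]
orientation: [0.755, 0.656, -0.0, -0.0]
ft_force: [0.1, -0.7, -5.4]
width: 0.0144
grasp_force: 73.9
```

Emit:
servo_tool(
  rows=[
    [[0.1, 0, 0, 0.001, 0], [0.1, 0, 0, 0, 0], [0.1, 0, 0, 0, 0]],
  ],
)

```text
time_s: 47.88
tool_pos: [0.5831, -0.001, 0.1827]
orientation: [0.755, 0.656, 0.0, 0.0]
ft_force: [-1.2, -0.6, -0.2]
width: 0.0146
grasp_force: 74.6
```

Resting on the peg; release, then rise and back away for a last look.

Emit:
servo_tool(
  rows=[
    [[0.1, 0, 0, 0.001, 0], [0.38, 0, 0, 0, 0], [0.38, 0, 0, 0, 0], [0.38, 0, 0, 0, 0], [0.38, 0, 0, 0, 0], [0.38, 0, 0, -0.008, 0], [0.38, 0, 0, -0.02, 0], [0.38, 0, 0, -0.03, 0], [0.38, 0, 0, -0.03, 0], [0.38, 0, 0, -0.03, 0]],
  ],
)

```text
time_s: 48.72
tool_pos: [0.5827, -0.001, 0.301]
orientation: [0.755, 0.656, -0.0, -0.0]
ft_force: [0.6, -0.1, -0.3]
width: 0.0328
grasp_force: 0.0
```

Emit:
servo_tool(
  rows=[
    [[0.38, 0, -0.03, -0.02, 0], [0.38, 0, -0.03, 0, 0], [0.38, 0, -0.03, 0, 0], [0.38, 0, -0.03, 0, 0], [0.38, 0, -0.02, 0, 0], [0.38, 0, 0, 0, 0], [0.38, 0, 0, 0, 0]],
  ],
)

```text
time_s: 49.3
tool_pos: [0.444, 0.0187, 0.3204]
orientation: [0.755, 0.656, 0.001, 0.001]
ft_force: [0.2, 0.8, -0.2]
width: 0.0324
grasp_force: 0.0
```

```bash
python3 - <<'E'
from h import *
p,a,s=now();print(p,a,s['time_s'],s['ft_force'])
t=snap('top','t21.png');c=snap('scene','s21.png');w=snap('wrist','w21.png')
z=lambda i:cv2.resize(i,(400,300),interpolation=cv2.INTER_CUBIC)
cv2.imwrite('pics/f.png',np.vstack([np.hstack([z(t[170:290,110:470][:, :]),z(c[100:370,130:490])]),np.hstack([z(w),z(cv2.imread('pics/w13.png'))])]))
E
```

```text
[0.44403292 0.01874304 0.32038064] -8.03052252564014 49.3 [ 0.17589659  0.84138527 -0.22399517]
```

View pics/f.png

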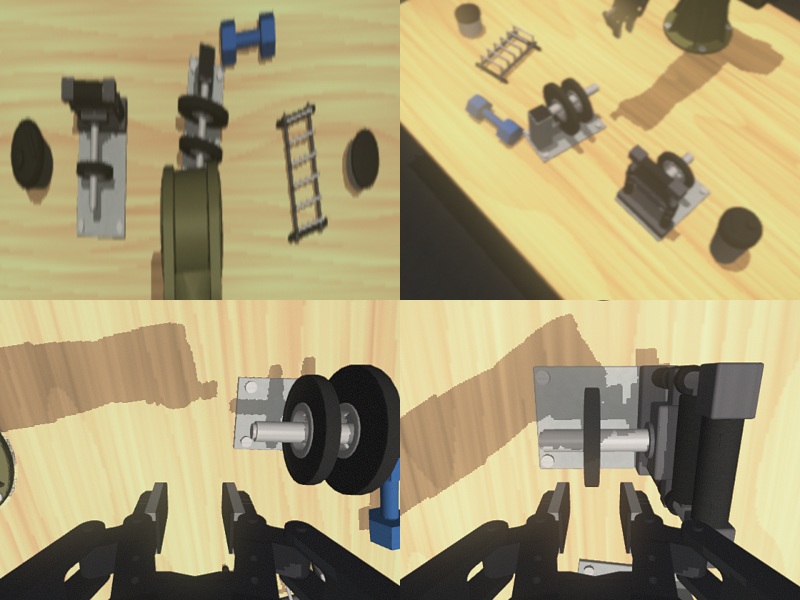

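The last pictures show the large plate by the upright with the medium in front of it, and the small plate hanging on the trainer's peg. The rack is empty and the shaker, dumbbell and tub look undisturbed.

```bash
python3 -c "
from bench import arm
print(arm.hand_in())"
```

```text
the job is handed in; nothing more can be done
None
```

The job is handed in at about 49 s of the 144 s allowed: the small plate hangs on the trainer's peg, and the stand's peg holds the large plate nearest the upright with the medium in front of it. I saw no plate drop or touch the bench, and the final pictures show the shaker, dumbbell and tub where they were.

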